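# Count out three planet pins on the tilting board

## Robot

A 6-joint arm with a two-finger parallel gripper is mounted at the origin on the work surface. World frame = base frame: x ahead of the robot, y to its left, z up, the work surface at z = 0. Lengths are in mm, angles in rad, forces in N, time in s.
With the tool pointing down it reaches from about 325 to 775 mm from the base axis. Payload 5.5 kg.
Tool frame: the origin (TCP) lies at the very end of the fingers, on their centre line; the grasp point (between the pads) lies 19 mm behind it; y points along the fingers, x is the direction in which the jaws open and shut, and the axes are right-handed (so a half turn about y gives the same grasp; the last joint's range is limited). The gripper opens to 88 mm and grips with 3 to 60 N. Pads are 20 mm wide; open, the fingers measure 115 mm over their backs; the gripper's body (75 mm by 178 mm) begins 61 mm behind the grasp point.
Start: joints at [-1.159, 0.091, 1.231, -0, 1.82, -0.057], TCP at [271.092, -535.281, 222.631] pointing down, gripper open.
Joint ranges: [-2.87, 2.87], [-0.86, 2.18], [0.17, 2.46], [-1.51, 4.65], [0.06, 2.69], [-2.65, 2.65]. Speed limits (rad/s): [2.57, 2.57, 3.01, 3.14, 3.14, 3.14].

## Interface

Orientations are given as a unit quaternion [w, x, y, z].
In Python, from plant import env gives the robot as it stands.
- The arm moves only by the tool drive_tool, never from a script. Its argument "commands" is a list of rows, each an object of numbers: "x", "y", "z": the shift along the tool's x, y, z in mm; "twist": the turn about the tool's y in rad; "fingers": the finger opening in mm, from 0 to 87.8. In form: [{"x": .., "y": .., "z": .., "twist": .., "fingers": ..}, ...]. A call has 1 to 8 rows; each row shifts and turns the pose as measured when the row begins, along the tool's axes as they then stand; what a row does not reach is not made up. A row lasts 1/12 s, in which the tool goes at most 41.7 mm and 7.16 degrees, less where a joint would pass 70% of its speed; a pose out of reach is approached as far as the arm can. A call is refused whole if a number of a shift passes 41.7 or a number of a turn 0.125, either way. A call with a gripper value outside its range is refused whole. The fingers move at their own pace and stop on an object; the grip force is fixed at half the most. Time passes only in rows, so rows that do not move let the fingers close. It gives the time, the measured TCP pose, the force and the opening at its end, in the units of the state.
- env.state(): the state, without advancing time (a new reading comes with each control period).
- env.grab_frame(name): name is "scene" or "side" or "wrist"; returns (picture, depth): 400x640x3 uint8, red, green, blue; 400x640 float32, mm along the optical axis (not along the pixel's ray), 0 where there is no reading.
- env.calibration(name): a dict with "K" (3x3 intrinsics, pixels), "D" ([k1, k2, p1, p2, k3] as OpenCV has them; the pictures are not rectified), "rvec" (rotation vector, rad) and "tvec" (3), from world to camera coordinates, as OpenCV has them. Camera axes: x right, y down, z forward; pixel columns grow to the right and rows downward; lengths in mm; the calibration is good to about 2 mm. A picture is of the moment at which its call begins: read the wrist's pose just before it. calibration takes no time and is no camera call; for the wrist camera it gives the pose at the moment of the call.
- env.sign_off(): hands the job in, once; it reports no verdict.
The state is a dict: "clock": time; "joint_pos": joint angles; "joint_velocities": joint speeds; "joint_efforts": joint torques, N m; "tool_pos": TCP position; "eef_rot": TCP orientation; "contact_force": force on the tool from outside, world axes, zero at the start; "moment": the same for the moment, N m; "gripper_width": opening from 0.0 (shut) to 1.0 (fully open).
Only numpy, scipy, OpenCV 4.12 (cv2) and the standard library are available. Lean on these libraries where they do the work, as an engineer would, in place of code of your own. Each camera call takes 0.05 s, during which the arm holds its last target.

## Task

Count out one carrier's set of three planet pins: work the tilting board by its handle so that the pins roll out of the channel and one settles in each of the three pockets, then tip it back until the two surplus pins have rolled over the full pockets into the channel and lie together against its end wall. Leave the board tipped back and stand the wooden wedge chock flat on the deck in the lane, its toe up against the surplus pins, so that the pair cannot roll apart when the board is next levelled. Keep all the pins on the board and leave everything else on the bench where it is.

Things in the scene. Friction and masses are not known exactly. Their poses are not given: they have to be found in the camera images.
- stand: grey steel trunnion stand of the counting board, a wooden deck between aluminium rails that tilts like a see-saw; base 150 x 150 mm, hinge axis 165 mm above the bench; origin under the hinge, x along the hinge axis, y level towards the channel and handle end
- deck_mid (a point): point mid-lane on the deck's top face, 10 mm above the hinge axis. Axes turn with the board: x along the hinge and the pins, y along the lane to channel and handle, z out of the deck. The lane is 68 mm wide, rails 6 mm thick and 20 mm above the deck, end walls at y = -130 and +140 mm; channel y = 26 to 140, run-out y = -130 to -70, three pockets between
- tray (a joint): tilt of the board, rad: 0 = parked as at the start, with the channel and handle end 0.10 rad low; grows as the handle is lifted; level at 0.10; stops at -0.48 and 0.68 (0.58 rad either way from level). Stiff hinge, 1.1 N m of friction (5 N at the handle): the board stays where it is left. Pins roll over full pockets only at 25 degrees or more from level
- handle_grip (a point): centre of the board's straight dark wooden handle, a bar 26 mm wide (x) and 18 mm thick (z) that reaches along +y from the channel's end wall, 108 mm long; this point is 70 mm beyond the end wall's outer face 216 mm along y from the hinge axis and 4 mm above it (z). Axes as deck_mid
- pocket1 (a point): centre of the floor of the pocket next to the channel, 22 mm below the deck. Pockets run across the lane, 24 mm wide, 22 mm deep, at y = 14, -22 and -58 mm of deck_mid; a pin in one lies flush with the deck; axes as deck_mid
- pocket2 (a point): centre of the floor of the middle pocket
- pocket3 (a point): centre of the floor of the pocket next to the run-out
- channel_end (a point): on the deck at the foot of the channel's end wall (inner face), mid-lane: the surplus row packs against this wall; axes as deck_mid
- chock_fin (a point): centre of the grip fin of the hardwood wedge chock, 46 mm above its underside. The fin is 36 mm wide (x), 14 mm thick (y) and stands from 26 to 62 mm above the underside, at the heel of the wedge. Chock axes: y points level from the fin towards the low toe, x across the chock, z up. The chock is 54 mm wide and 50 mm long
- chock_toe (a point): middle of the bottom front edge of the chock's toe, 39 mm ahead (+y) of the fin and 46 mm below chock_fin; axes of the chock. The toe is 6 mm high with a 30 degree ramp rising behind it
- chock: the hardwood wedge chock itself (origin at the centre of its underside)
- pin1: one of five like hollow steel planet pins, 64 mm long and 22 mm across, lying across the lane in the channel at the start; origin at its centre, x along the pin
- pin2: one of five like hollow steel planet pins, 64 mm long and 22 mm across, lying across the lane in the channel at the start; origin at its centre, x along the pin
- pin3: one of five like hollow steel planet pins, 64 mm long and 22 mm across, lying across the lane in the channel at the start; origin at its centre, x along the pin
- pin4: one of five like hollow steel planet pins, 64 mm long and 22 mm across, lying across the lane in the channel at the start; origin at its centre, x along the pin
- pin5: one of five like hollow steel planet pins, 64 mm long and 22 mm across, lying across the lane in the channel at the start; origin at its centre, x along the pin
- gear_big: dark steel gear lying flat, 104 mm across, 34 mm high, a bystander; origin at the centre of its underside
- gear_small: steel gear lying flat, 80 mm across, 34 mm high, a bystander; origin at the centre of its underside
- synchro_ring: thin brass ring lying flat, 92 mm across, 12 mm high, a bystander; origin at the centre of its underside
- bearing: ball bearing lying flat, 66 mm across, 22 mm high, a bystander; origin at the centre of its underside
- spanner: steel spanner 170 mm long lying flat, a bystander; origin at the centre of its underside
- spray_can: plain grey spray can, 62 mm across, 182 mm tall, a bystander; origin at the centre of its underside
- lube_bottle: plain black bottle, 60 mm across, 150 mm tall, a bystander; origin at the centre of its underside

How it is judged (in metres and radians):
On the way:
1. each of the three pockets holds a pin (((y of pin1 in the frame of deck_mid between 0.008 and 0.02 m and z of pin1 in the frame of deck_mid between -0.016 and -0.007 m) or (y of pin2 in the frame of deck_mid between 0.008 and 0.02 m and z of pin2 in the frame of deck_mid between -0.016 and -0.007 m) or (y of pin3 in the frame of deck_mid between 0.008 and 0.02 m and z of pin3 in the frame of deck_mid between -0.016 and -0.007 m) or (y of pin4 in the frame of deck_mid between 0.008 and 0.02 m and z of pin4 in the frame of deck_mid between -0.016 and -0.007 m) or (y of pin5 in the frame of deck_mid between 0.008 and 0.02 m and z of pin5 in the frame of deck_mid between -0.016 and -0.007 m)) and ((y of pin1 in the frame of deck_mid between -0.028 and -0.016 m and z of pin1 in the frame of deck_mid between -0.016 and -0.007 m) or (y of pin2 in the frame of deck_mid between -0.028 and -0.016 m and z of pin2 in the frame of deck_mid between -0.016 and -0.007 m) or (y of pin3 in the frame of deck_mid between -0.028 and -0.016 m and z of pin3 in the frame of deck_mid between -0.016 and -0.007 m) or (y of pin4 in the frame of deck_mid between -0.028 and -0.016 m and z of pin4 in the frame of deck_mid between -0.016 and -0.007 m) or (y of pin5 in the frame of deck_mid between -0.028 and -0.016 m and z of pin5 in the frame of deck_mid between -0.016 and -0.007 m)) and ((y of pin1 in the frame of deck_mid between -0.064 and -0.052 m and z of pin1 in the frame of deck_mid between -0.016 and -0.007 m) or (y of pin2 in the frame of deck_mid between -0.064 and -0.052 m and z of pin2 in the frame of deck_mid between -0.016 and -0.007 m) or (y of pin3 in the frame of deck_mid between -0.064 and -0.052 m and z of pin3 in the frame of deck_mid between -0.016 and -0.007 m) or (y of pin4 in the frame of deck_mid between -0.064 and -0.052 m and z of pin4 in the frame of deck_mid between -0.016 and -0.007 m) or (y of pin5 in the frame of deck_mid between -0.064 and -0.052 m and z of pin5 in the frame of deck_mid between -0.016 and -0.007 m))), for 0.2 s.
At the end, for the whole second after the job is handed in: a pin flush in each pocket; the other two within 11 mm of packed against the channel's end wall; chock flat on the deck, mid-lane within 9 mm, toe towards the pins and at most 9 mm short of the packed pair; board tipped back (joint below 0.08); pins and chock at rest (all of step 1 and ((y of pin1 in the frame of deck_mid between 0.008 and 0.02 m and z of pin1 in the frame of deck_mid between -0.016 and -0.007 m) or (y of pin1 in the frame of deck_mid between -0.028 and -0.016 m and z of pin1 in the frame of deck_mid between -0.016 and -0.007 m) or (y of pin1 in the frame of deck_mid between -0.064 and -0.052 m and z of pin1 in the frame of deck_mid between -0.016 and -0.007 m) or (y of pin1 in the frame of deck_mid between 0.096 and 0.135 m and z of pin1 in the frame of deck_mid between 0.006 and 0.016 m and x of pin1 in the frame of deck_mid between -0.008 and 0.008 m)) and ((y of pin2 in the frame of deck_mid between 0.008 and 0.02 m and z of pin2 in the frame of deck_mid between -0.016 and -0.007 m) or (y of pin2 in the frame of deck_mid between -0.028 and -0.016 m and z of pin2 in the frame of deck_mid between -0.016 and -0.007 m) or (y of pin2 in the frame of deck_mid between -0.064 and -0.052 m and z of pin2 in the frame of deck_mid between -0.016 and -0.007 m) or (y of pin2 in the frame of deck_mid between 0.096 and 0.135 m and z of pin2 in the frame of deck_mid between 0.006 and 0.016 m and x of pin2 in the frame of deck_mid between -0.008 and 0.008 m)) and ((y of pin3 in the frame of deck_mid between 0.008 and 0.02 m and z of pin3 in the frame of deck_mid between -0.016 and -0.007 m) or (y of pin3 in the frame of deck_mid between -0.028 and -0.016 m and z of pin3 in the frame of deck_mid between -0.016 and -0.007 m) or (y of pin3 in the frame of deck_mid between -0.064 and -0.052 m and z of pin3 in the frame of deck_mid between -0.016 and -0.007 m) or (y of pin3 in the frame of deck_mid between 0.096 and 0.135 m and z of pin3 in the frame of deck_mid between 0.006 and 0.016 m and x of pin3 in the frame of deck_mid between -0.008 and 0.008 m)) and ((y of pin4 in the frame of deck_mid between 0.008 and 0.02 m and z of pin4 in the frame of deck_mid between -0.016 and -0.007 m) or (y of pin4 in the frame of deck_mid between -0.028 and -0.016 m and z of pin4 in the frame of deck_mid between -0.016 and -0.007 m) or (y of pin4 in the frame of deck_mid between -0.064 and -0.052 m and z of pin4 in the frame of deck_mid between -0.016 and -0.007 m) or (y of pin4 in the frame of deck_mid between 0.096 and 0.135 m and z of pin4 in the frame of deck_mid between 0.006 and 0.016 m and x of pin4 in the frame of deck_mid between -0.008 and 0.008 m)) and ((y of pin5 in the frame of deck_mid between 0.008 and 0.02 m and z of pin5 in the frame of deck_mid between -0.016 and -0.007 m) or (y of pin5 in the frame of deck_mid between -0.028 and -0.016 m and z of pin5 in the frame of deck_mid between -0.016 and -0.007 m) or (y of pin5 in the frame of deck_mid between -0.064 and -0.052 m and z of pin5 in the frame of deck_mid between -0.016 and -0.007 m) or (y of pin5 in the frame of deck_mid between 0.096 and 0.135 m and z of pin5 in the frame of deck_mid between 0.006 and 0.016 m and x of pin5 in the frame of deck_mid between -0.008 and 0.008 m)) and y of chock_toe in the frame of deck_mid between 0.088 and 0.102 m and z of chock_toe in the frame of deck_mid between -0.004 and 0.005 m and x of chock_toe in the frame of deck_mid between -0.009 and 0.009 m and y of chock_fin in the frame of deck_mid between 0.044 and 0.068 m and angle between the z axis of chock_toe and the z axis of deck_mid, either way round below 0.12 rad and value of joint tray below 0.08 rad and linear speed of each of pin1, pin2, pin3, pin4, pin5, chock below 0.03 m/s); the robot touches nothing.
It fails at once if a pin falls off the board (height (world z) of any of pin1, pin2, pin3, pin4, pin5 below 0.05 m).
It fails at once if a bystander is pushed more than 40 mm (distance of any of gear_big, gear_small, synchro_ring, bearing, spanner, spray_can, lube_bottle from where it was at the start of the episode above 0.04 m).
It also fails if it takes over 58 s, if anything falls off the work surface, if the arm or the gripper's body presses on something with over 40 N, if the wrist force passes 120 N, or if a joint passes its speed limit or range.

## Working session

There is one attempt and no reset: what is moved stays moved. The work goes in short steps, Python scripts to look and compute and a tool call to move; the robot and the scene stay as the last step left them, time stands still between calls to the robot, and variables do not carry over. Pictures are saved under pics/ and viewed, and the job is handed in when it is done.

Besides the shell and the picture viewer there is one more tool, called after "Emit:" in YAML: its name, and indented under it one key for each argument. drive_tool: Moves the arm, as the interface text tells. Its arguments: {"type":"object","properties":{"commands":{"type":"array"}},"required":["commands"]}

```bash
ls; mkdir -p pics; cat > h.py <<'E'
import numpy as np, cv2
from plant import env
def grab(n,f):
    c=env.calibration(n); p,d=env.grab_frame(n)
    cv2.imwrite('pics/'+f+'.png',cv2.cvtColor(p,cv2.COLOR_RGB2BGR)); np.savez('pics/'+f+'.npz',d=d,p=p,**{k:np.array(c[k],float) for k in c})
    return p,d,c
def cloud(f):
    z=np.load('pics/'+f+'.npz'); d=z['d']; h,w=d.shape
    u,v=np.meshgrid(np.arange(w),np.arange(h)); 
    q=cv2.undistortPoints(np.stack([u,v],-1).reshape(-1,1,2).astype(float),z['K'],z['D']).reshape(h,w,2)
    P=np.dstack([q*d[...,None],d]); R=cv2.Rodrigues(z['rvec'])[0]
    W=(P-z['tvec'].reshape(3))@R; W[d<=0]=np.nan
    return W
def proj(f,X):
    z=np.load('pics/'+f+'.npz'); return cv2.projectPoints(np.array(X,float).reshape(-1,1,3),z['rvec'],z['tvec'],z['K'],z['D'])[0].reshape(-1,2)
E
python3 - <<'E'
from h import *
for n in ['scene','side','wrist']: grab(n,n+'0')
s=env.state(); print(s)
E
```

```text
pics
{'clock': 0.15, 'joint_pos': array([-1.15868508e+00,  9.16798246e-02,  1.23157920e+00,  1.57210127e-05,
        1.81979562e+00, -5.67271145e-02]), 'joint_velocities': array([ 0.00083049, -0.00191214, -0.00253054, -0.00060312, -0.00090931,
       -0.00043512]), 'joint_efforts': array([ 2.40898647e-03, -4.47044814e+01, -4.06907701e+01,  6.99188118e-02,
        2.74129061e-02, -1.10548142e-04]), 'tool_pos': array([ 271.01237024, -535.0642105 ,  221.78724892]), 'eef_rot': array([ 0.60276387, -0.60216475,  0.37060567, -0.36976313]), 'contact_force': array([ 0.09633551, -0.1067851 ,  0.10808337]), 'moment': array([ 0.02191636, -0.00751412, -0.01712624]), 'gripper_width': 1.0013474632392398}
```

View pics/scene0.png

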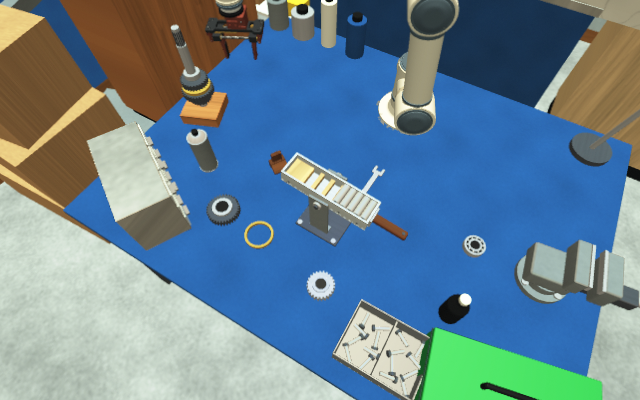

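View pics/side0.png

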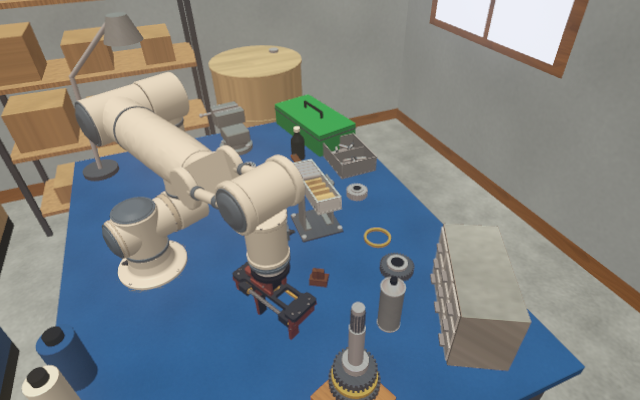

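View pics/wrist0.png

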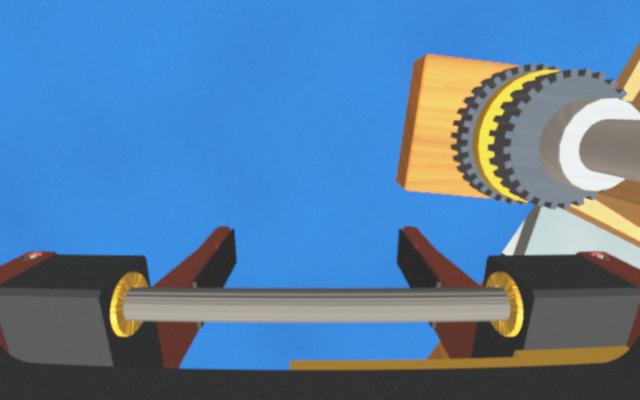

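The scene view shows the board at about (330,190): the pins lie in the channel at (355,200), the handle ends near (405,236), and the chock is at (277,160). The spray can, gear, ring, spanner, bearing and bottle are around it. Next I'll measure with depth.

```bash
python3 - <<'E'
from h import *
W=cloud('scene0')
for n,(u,v) in dict(handle_end=(404,235),handle_start=(380,221),h2=(392,228),chock=(277,160),base=(320,232),spray=(196,131),gearb=(223,210),ring=(247,240),bear=(475,244),bottle=(463,298),gs=(321,285),sp=(378,170),sp2=(365,190)).items(): print(n,(u,v),W[v,u].round(0))
p=cv2.imread('pics/scene0.png')
cv2.imwrite('pics/sc_crop.png',cv2.resize(p[130:260,250:430],None,fx=4.4,fy=4.4,interpolation=cv2.INTER_CUBIC))
E
```

```text
handle_end (404, 235) [569. 217. 150.]
handle_start (380, 221) [570. 143. 162.]
h2 (392, 228) [570. 180. 158.]
chock (277, 160) [ 466. -282.   30.]
base (320, 232) [620. -20.  12.]
spray (196, 131) [ 585. -486.  182.]
gearb (223, 210) [ 717. -320.   32.]
ring (247, 240) [ 759. -199.   16.]
bear (475, 244) [420. 415.  21.]
bottle (463, 298) [654. 415. 151.]
gs (321, 285) [771.  73.  34.]
sp (378, 170) [309.  33.   4.]
sp2 (365, 190) [406.  31.   5.]
```

View pics/sc_crop.png

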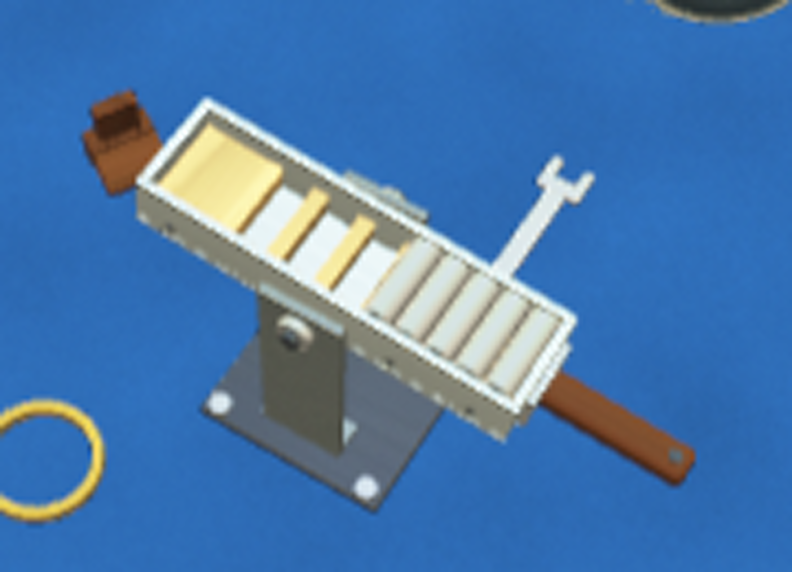

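```bash
cat >> h.py <<'E'
from scipy.spatial.transform import Rotation as Ro
def Rt(s): q=s['eef_rot']; return Ro.from_quat([q[1],q[2],q[3],q[0]]).as_matrix()
E
python3 - <<'E'
from h import *
s=env.state(); print(Rt(s).round(3))
W=cloud('scene0').reshape(-1,3); 
m=(abs(W[:,0]-570)<22)&(W[:,1]>145)&(W[:,1]<240)&(W[:,2]>130)
H=W[m]; print(len(H),H.min(0),H.max(0))
for a in range(145,240,10):
    q=H[(H[:,1]>=a)&(H[:,1]<a+10)]
    if len(q): print(a,len(q),q[:,0].min().round(),q[:,0].max().round(),np.median(q,0).round(1))
# rails
m=(abs(W[:,0]-570)<60)&(abs(W[:,1])<150)&(W[:,2]>150)
B=W[m]
for a in range(-150,150,20):
    q=B[(B[:,1]>=a)&(B[:,1]<a+20)]
    lo=q[q[:,0]<540]; hi=q[q[:,0]>600]
    print(a,len(q),np.percentile(q[:,0],[1,99]).round(1),[ (np.percentile(x[:,2],90).round(1)) if len(x) else None for x in(lo,hi)], np.median(q[abs(q[:,0]-570)<25][:,2]))
m=(abs(W[:,0]-466)<70)&(abs(W[:,1]+282)<70)&(W[:,2]>4)
C=W[m]; print(len(C)); 
for r in C: print(r.round(0).astype(int).tolist(),end=' ')
E
```

```text
[[ 0.452 -0.001  0.892]
 [-0.892  0.001  0.452]
 [-0.001 -1.     0.   ]]
283 [555.14358128 145.03204264 137.36213604] [582.54190019 224.03876551 163.38066388]
145 36 555.0 581.0 [570.  149.8 159.2]
155 36 556.0 580.0 [571.  159.9 159.2]
165 35 555.0 580.0 [572.4 169.6 158.1]
175 37 557.0 580.0 [570.9 180.  156.3]
185 36 558.0 581.0 [573.2 189.7 155.9]
195 34 557.0 583.0 [572.2 199.8 153.7]
205 39 557.0 582.0 [573.  210.  153.1]
215 30 560.0 581.0 [571.4 219.4 151.7]
-150 209 [518.1 596.3] [np.float64(206.8), None] 186.9734335046161
-130 216 [517.8 596.8] [np.float64(205.3), None] 184.91332620421724
-110 260 [518.3 597.4] [np.float64(202.0), None] 182.08793316252417
-90 173 [518.3 598.9] [np.float64(201.2), None] 176.34422932804577
-70 278 [519.4 614.1] [np.float64(198.1), np.float64(187.3)] 169.7339748046423
-50 229 [510.9 626.6] [np.float64(197.5), np.float64(186.7)] 175.67646627236354
-30 301 [512.  625.4] [np.float64(192.0), np.float64(186.9)] 154.42512289216853
-10 200 [511.1 615.9] [np.float64(193.2), np.float64(188.3)] 188.89967950487429
10 226 [523.4 602.4] [np.float64(193.6),
[... 4571 characters left out ...]
88, -270, 12] [485, -268, 11] [483, -265, 10] [481, -262, 10] [478, -260, 7] [530, -343, 6] [526, -337, 6] [499, -279, 13] [498, -276, 15] [496, -272, 15] [495, -269, 16] [489, -269, 9] [489, -265, 12] [486, -263, 10] [485, -260, 10] [482, -258, 8] [499, -279, 8] [498, -276, 9] [497, -272, 11] [494, -270, 8] [492, -267, 8] [491, -264, 8] [489, -262, 7] [485, -260, 4] [517, -306, 5] [514, -299, 6] [503, -272, 11] [498, -272, 6] [497, -268, 7] [497, -264, 9] [493, -263, 6] [491, -260, 5] [527, -315, 4] [504, -273, 6] [502, -269, 7] [501, -266, 7] [500, -263, 8] [536, -322, 4] [520, -278, 4] [510, -260, 4] [516, -264, 4] [535, -280, 4] [535, -268, 6] [523, -251, 4] [525, -222, 4] [533, -225, 6]
```

```bash
python3 - <<'E'
from h import *
from scipy.optimize import minimize
W=cloud('scene0').reshape(-1,3); W=W[~np.isnan(W[:,0])]
m=(abs(W[:,0]-565)<60)&(W[:,1]>-220)&(W[:,1]<260)&(W[:,2]>130)
B=W[m]; print(B[:,1].min(),B[:,1].max())
# rail-top plane points: tilt -0.1: z = 165+30cos - s*0.1..
yaw=0.035; ydir=np.array([yaw,1]);
for y0 in(-32,-28,-24,-20):
    s=(B[:,1]-y0); # distance along
    up=(B[:,2]-165)*.995+s*.0998; al=s*.995-(B[:,2]-165)*.0998
    t=abs(up-30)<4
    h=abs(up-13)<5
    x=B[:,0]
    print(y0,t.sum(),np.median(up[t]),'along ext',np.percentile(al[t],[0,1,99,100]).round(1),'handle',al[h&(al>150)].max().round(1))
    tt=B[t]
    c=[]
    for a in range(-130,140,15):
        q=tt[(al[t]>a)&(al[t]<a+15)][:,0]; q2=q
        c.append((a+7,np.percentile(q,2),np.percentile(q,98)))
    c=np.array(c); print(np.polyfit(c[:,0],c[:,1],1),np.polyfit(c[:,0],c[:,2],1))
m=(abs(W[:,0]-560)<120)&(abs(W[:,1]+20)<120)&(abs(W[:,2]-11)<6)&(W[:,2]>8)
Q=W[m];print('base',np.percentile(Q,[1,99],axis=0))
E
python3 - <<'E'
import sys; sys.path.insert(0,'.')
E
```

```text
-166.5958920091609 224.03876551187437
-32 1287 30.540144481353067 along ext [-135.2 -132.2  148.6  153.6] handle 256.1
[4.30090656e-02 5.20467497e+02] [3.58226516e-02 6.00198869e+02]
-28 1276 30.178398048063322 along ext [-139.1 -136.2  144.5  146.6] handle 252.1
[4.47638250e-02 5.20839709e+02] [3.41140354e-02 6.00194485e+02]
-24 1262 29.941870441140537 along ext [-143.1 -140.3  140.4  142.7] handle 248.1
[4.26156886e-02 5.20662917e+02] [3.35618698e-02 6.00371335e+02]
-20 1240 29.64025160264996 along ext [-147.1 -144.   136.5  138.7] handle 244.1
[4.41509852e-02 5.21070823e+02] [3.41201713e-02 6.00043103e+02]
base [[ 538.56744444 -102.54071392    8.09446339]
 [ 635.23251709   43.81361833   16.60028396]]
```

```bash
cat > plan.py <<'E'
# plan.py X Y Z yawdeg(of tool x) [maxstep] [fingers]: print next rows
from h import *
import sys,json
def plan(P,yaw,step=40,nmax=8,tw=0.12,fing=None):
    s=env.state(); p=np.array(s['tool_pos'],float); R=Rt(s)
    a=np.arctan2(R[1,0],R[0,0]); d=(np.radians(yaw)-a+np.pi/2)%np.pi-np.pi/2
    D=np.array(P)-p; n=max(1,int(np.ceil(max(np.linalg.norm(D)/step,abs(d)/tw))))
    rows=[]
    for i in range(min(n,nmax)):
        q=np.array([np.cos(a),np.sin(a)]); v=D/n
        r=dict(x=round(float(v[0]*q[0]+v[1]*q[1]),1),y=round(float(-v[2]),1),z=round(float(-v[0]*q[1]*-1 - v[1]*q[0]) if False else float(v@np.array([ -q[1]*-1*0+0,0,0])),1),twist=round(float(-d/n),3))
        z=np.cross([q[0],q[1],0],[0,0,-1]); r['z']=round(float(v@z),1)
        if fing is not None: r['fingers']=fing
        rows.append(r); a+=d/n
    print('pos',p.round(1),'yaw',np.degrees(np.arctan2(R[1,0],R[0,0])).round(2),'z',R[:,2].round(2),'t',round(s['clock'],2),'n',n,'dyaw',round(np.degrees(d),1),'w',round(s['gripper_width'],3),'F',np.round(s['contact_force'],1),'j6',round(s['joint_pos'][5],2)); print(json.dumps(rows))
if __name__=='__main__':
    a=[float(x) for x in sys.argv[1:]]
    plan(a[:3],a[3],*(a[4:5] or [40]),fing=a[5] if len(a)>5 else None)
E
python3 plan.py 400 -215 290 -2.2
```

```text
pos [ 271.  -535.1  221.8] yaw -63.14 z [0.89 0.45 0.  ] t 0.15 n 9 dyaw 60.9 w 1.001 F [ 0.1 -0.1  0.1] j6 -0.06
[{"x": -25.2, "y": -7.6, "z": 28.9, "twist": -0.118}, {"x": -21.7, "y": -7.6, "z": 31.6, "twist": -0.118}, {"x": -17.8, "y": -7.6, "z": 34.0, "twist": -0.118}, {"x": -13.7, "y": -7.6, "z": 35.8, "twist": -0.118}, {"x": -9.3, "y": -7.6, "z": 37.2, "twist": -0.118}, {"x": -4.9, "y": -7.6, "z": 38.0, "twist": -0.118}, {"x": -0.4, "y": -7.6, "z": 38.3, "twist": -0.118}, {"x": 4.1, "y": -7.6, "z": 38.1, "twist": -0.118}]
```

Emit:
drive_tool:
  commands:
    - {"x": -25, "y": -7.6, "z": 29, "twist": -0.118}
    - {"x": -21.7, "y": -7.6, "z": 31.6, "twist": -0.118}
    - {"x": -17.8, "y": -7.6, "z": 34, "twist": -0.118}
    - {"x": -13.7, "y": -7.6, "z": 35.8, "twist": -0.118}
    - {"x": -9.3, "y": -7.6, "z": 37.2, "twist": -0.118}
    - {"x": -4.9, "y": -7.6, "z": 38, "twist": -0.118}
    - {"x": -0.4, "y": -7.6, "z": 38.3, "twist": -0.118}
    - {"x": 4, "y": -7.6, "z": 38, "twist": -0.118}

```text
invalid input
```

```bash
python3 -c "
from h import *
grab('wrist','w1')"; python3 plan.py 570 205 290 -2.2
```

```text
pos [ 271.  -535.1  221.9] yaw -63.14 z [0.89 0.45 0.  ] t 0.2 n 21 dyaw 60.9 w 0.997 F [-0.4 -0.8  0.1] j6 -0.06
[{"x": -25.0, "y": -3.2, "z": 28.6, "twist": -0.051}, {"x": -23.5, "y": -3.2, "z": 29.9, "twist": -0.051}, {"x": -22.0, "y": -3.2, "z": 31.0, "twist": -0.051}, {"x": -20.4, "y": -3.2, "z": 32.1, "twist": -0.051}, {"x": -18.7, "y": -3.2, "z": 33.1, "twist": -0.051}, {"x": -17.0, "y": -3.2, "z": 34.0, "twist": -0.051}, {"x": -15.3, "y": -3.2, "z": 34.8, "twist": -0.051}, {"x": -13.5, "y": -3.2, "z": 35.5, "twist": -0.051}]
```

View pics/w1.png

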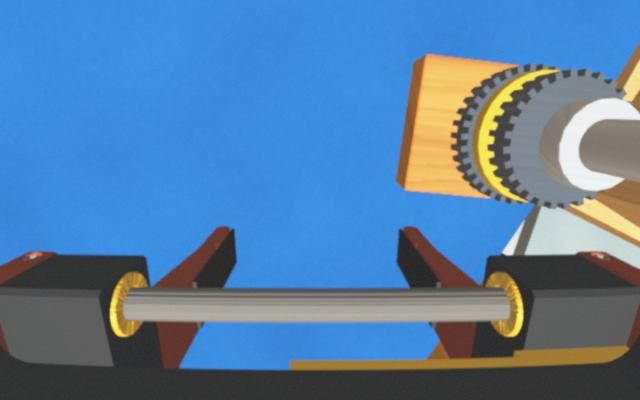

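The move was refused and the picture is unchanged. The rows probably need "fingers" in each one.

Emit:
drive_tool:
  commands:
    - {"x": -25, "y": -7.6, "z": 29, "twist": -0.118, "fingers": 87}
    - {"x": -21.7, "y": -7.6, "z": 31.6, "twist": -0.118, "fingers": 87}
    - {"x": -17.8, "y": -7.6, "z": 34, "twist": -0.118, "fingers": 87}
    - {"x": -13.7, "y": -7.6, "z": 35.8, "twist": -0.118, "fingers": 87}
    - {"x": -9.3, "y": -7.6, "z": 37.2, "twist": -0.118, "fingers": 87}
    - {"x": -4.9, "y": -7.6, "z": 38, "twist": -0.118, "fingers": 87}
    - {"x": -0.4, "y": -7.6, "z": 38.3, "twist": -0.118, "fingers": 87}
    - {"x": 4, "y": -7.6, "z": 38, "twist": -0.118, "fingers": 87}

```text
clock: 0.87
tool_pos: [381.8, -243.5, 277.1]
eef_rot: [0.71, -0.702, 0.049, -0.043]
contact_force: [0.2, 0.0, 0.0]
gripper_width: 0.988
```

```bash
python3 -c "
from h import *
grab('wrist','w1')"; python3 plan.py 570 205 290 -2.2 40 87
```

```text
pos [ 384.4 -238.   279.8] yaw -6.64 z [0.12 0.99 0.01] t 0.92 n 13 dyaw 4.4 w 0.993 F [2.4 3.5 2.8] j6 -0.52
[{"x": 10.2, "y": -0.8, "z": 35.5, "twist": -0.006, "fingers": 87.0}, {"x": 10.5, "y": -0.8, "z": 35.4, "twist": -0.006, "fingers": 87.0}, {"x": 10.7, "y": -0.8, "z": 35.4, "twist": -0.006, "fingers": 87.0}, {"x": 10.9, "y": -0.8, "z": 35.3, "twist": -0.006, "fingers": 87.0}, {"x": 11.1, "y": -0.8, "z": 35.2, "twist": -0.006, "fingers": 87.0}, {"x": 11.3, "y": -0.8, "z": 35.2, "twist": -0.006, "fingers": 87.0}, {"x": 11.5, "y": -0.8, "z": 35.1, "twist": -0.006, "fingers": 87.0}, {"x": 11.7, "y": -0.8, "z": 35.0, "twist": -0.006, "fingers": 87.0}]
```

View pics/w1.png

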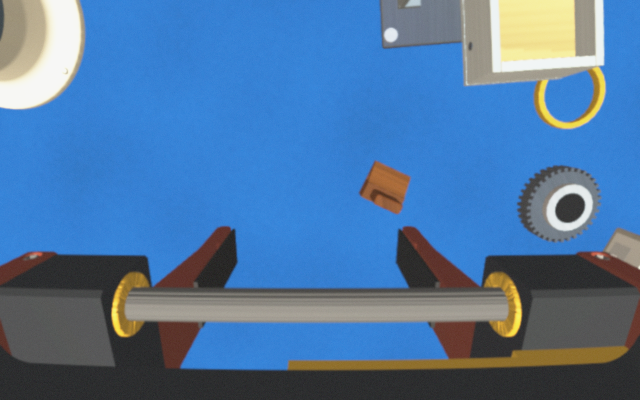

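The wrist view shows the chock at (385,188), the board's run-out end at top right and the gears further right. I'll continue to the handle.

Emit:
drive_tool:
  commands:
    - {"x": 10.2, "y": -0.8, "z": 35.5, "twist": -0.01, "fingers": 87}
    - {"x": 10.5, "y": -0.8, "z": 35.5, "twist": -0.01, "fingers": 87}
    - {"x": 11, "y": -0.8, "z": 35.5, "twist": -0.01, "fingers": 87}
    - {"x": 11, "y": -0.8, "z": 35.5, "twist": -0.01, "fingers": 87}
    - {"x": 11, "y": -0.8, "z": 35.5, "twist": -0.01, "fingers": 87}
    - {"x": 11, "y": -0.8, "z": 35.5, "twist": -0.01, "fingers": 87}
    - {"x": 11, "y": -0.8, "z": 35.5, "twist": -0.01, "fingers": 87}
    - {"x": 11, "y": -0.8, "z": 35.5, "twist": -0.01, "fingers": 87}

```text
clock: 1.58
tool_pos: [494.6, 43.9, 289.8]
eef_rot: [0.71, -0.703, 0.015, -0.014]
contact_force: [0.4, -1.5, 0.3]
gripper_width: 0.99
```

```bash
python3 plan.py 570 205 240 -2.2 40 87
```

```text
pos [494.6  43.9 289.8] yaw -2.35 z [0.04 1.   0.01] t 1.58 n 5 dyaw 0.2 w 0.99 F [ 0.4 -1.5  0.3] j6 0.06
[{"x": 13.7, "y": 10.0, "z": 32.8, "twist": -0.001, "fingers": 87.0}, {"x": 13.8, "y": 10.0, "z": 32.8, "twist": -0.001, "fingers": 87.0}, {"x": 13.8, "y": 10.0, "z": 32.8, "twist": -0.001, "fingers": 87.0}, {"x": 13.8, "y": 10.0, "z": 32.8, "twist": -0.001, "fingers": 87.0}, {"x": 13.8, "y": 10.0, "z": 32.8, "twist": -0.001, "fingers": 87.0}]
```

Emit:
drive_tool:
  commands:
    - {"x": 13.7, "y": 8, "z": 32.8, "twist": 0, "fingers": 87}
    - {"x": 13.7, "y": 8, "z": 32.8, "twist": 0, "fingers": 87}
    - {"x": 13.7, "y": 8, "z": 32.8, "twist": 0, "fingers": 87}
    - {"x": 13.7, "y": 8, "z": 32.8, "twist": 0, "fingers": 87}
    - {"x": 13.7, "y": 8, "z": 32.8, "twist": 0, "fingers": 87}
    - {"x": 0, "y": 0, "z": 0, "twist": 0, "fingers": 87}

```text
clock: 2.08
tool_pos: [573.2, 219.5, 247.4]
eef_rot: [0.711, -0.703, 0.014, -0.013]
contact_force: [1.4, -0.3, -1.5]
gripper_width: 0.988
```

```bash
python3 plan.py 570 206 126 -2.2 40 87; python3 -c "
from h import *
grab('wrist','w2');print(proj('w2',[[570,206,145],[560,140,150]]))"
```

```text
pos [573.2 219.5 247.4] yaw -2.17 z [0.04 1.   0.01] t 2.08 n 4 dyaw -0.0 w 0.988 F [ 1.4 -0.3 -1.5] j6 0.35
[{"x": -0.7, "y": 30.3, "z": -3.4, "twist": 0.0, "fingers": 87.0}, {"x": -0.7, "y": 30.3, "z": -3.4, "twist": 0.0, "fingers": 87.0}, {"x": -0.7, "y": 30.3, "z": -3.4, "twist": 0.0, "fingers": 87.0}, {"x": -0.7, "y": 30.3, "z": -3.4, "twist": 0.0, "fingers": 87.0}]
[[312.06581341 214.98317335]
 [303.77879822 287.5065553 ]]
```

View pics/w2.png

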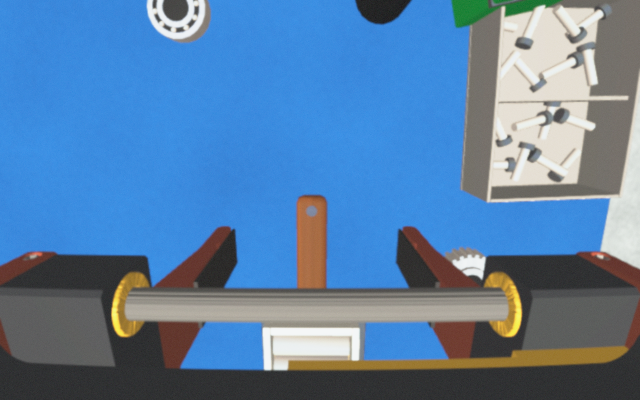

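The handle is centred at column 312, where I predicted it, with its end at row 195. I'll descend and grip it.

Emit:
drive_tool:
  commands:
    - {"x": -0.8, "y": 31, "z": -3.4, "twist": 0, "fingers": 60}
    - {"x": -0.8, "y": 31, "z": -3.4, "twist": 0, "fingers": 60}
    - {"x": -0.8, "y": 31, "z": -3.4, "twist": 0, "fingers": 60}
    - {"x": -0.8, "y": 25, "z": -3.4, "twist": 0, "fingers": 60}
    - {"x": 0, "y": 2, "z": 0, "twist": 0, "fingers": 60}

```text
clock: 2.55
tool_pos: [570.7, 201.4, 129.0]
eef_rot: [0.71, -0.704, 0.012, -0.017]
contact_force: [-1.3, 0.1, -0.8]
gripper_width: 0.689
```

Emit:
drive_tool:
  commands:
    - {"x": 0, "y": 0, "z": 0, "twist": 0, "fingers": 10}
    - {"x": 0, "y": 0, "z": 0, "twist": 0, "fingers": 10}
    - {"x": 0, "y": 0, "z": 0, "twist": 0, "fingers": 10}
    - {"x": 0, "y": 0, "z": 0, "twist": 0, "fingers": 10}
    - {"x": 0, "y": 0, "z": 0, "twist": 0, "fingers": 10}
    - {"x": 0, "y": 0, "z": 0, "twist": 0, "fingers": 10}

```text
clock: 3.05
tool_pos: [568.2, 199.3, 135.3]
eef_rot: [0.71, -0.704, 0.014, -0.017]
contact_force: [-1.9, -1.2, -7.9]
gripper_width: 0.297
```

```bash
cat > arc.py <<'E'
# arc.py dtheta step_mm
from h import *
import sys,json
s=env.state(); p=s['tool_pos']; dth=float(sys.argv[1]); step=float(sys.argv[2])
h=p[1]+28.5; v=p[2]+19-165; r=np.hypot(h,v); a=np.arctan2(v,h); n=int(np.ceil(abs(dth)*r/step))
print('r',r,'ang',a,'n',n, p.round(1),'F',s['contact_force'].round(1),'t',s['clock'])
t=a+dth*np.arange(n+1)/n; H=r*np.cos(t);V=r*np.sin(t)
print([(round(float(-dv),1),round(float(dh),1)) for dv,dh in zip(np.diff(V),np.diff(H))])
E
python3 arc.py 0.6 10; python3 -c "
from h import *
grab('side','s1')
p=cv2.imread('pics/s1.png');cv2.imwrite('pics/s1c.png',cv2.resize(p[120:260,230:400],None,fx=4,fy=4))"
```

```text
r 228.03430626706444 ang -0.046773735445794065 n 14 [568.2 199.3 135.3] F [-1.9 -1.2 -7.9] t 3.05
[(-9.8, 0.2), (-9.8, -0.2), (-9.8, -0.6), (-9.7, -1.0), (-9.7, -1.4), (-9.6, -1.8), (-9.5, -2.2), (-9.4, -2.7), (-9.3, -3.1), (-9.1, -3.4), (-9.0, -3.8), (-8.8, -4.2), (-8.6, -4.6), (-8.4, -5.0)]
```

View pics/s1c.png

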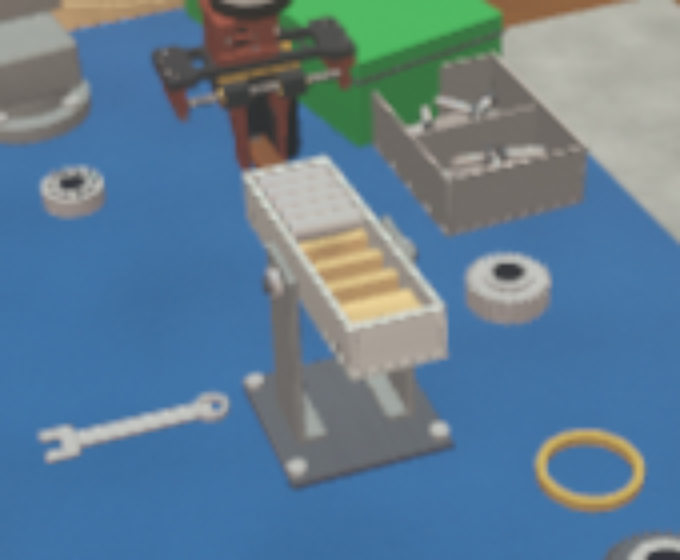

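The fingers hold the handle. I'll lift it along the arc.

Emit:
drive_tool:
  commands:
    - {"x": 0, "y": -9.8, "z": 0, "twist": 0, "fingers": 10}
    - {"x": 0, "y": -9.8, "z": -0.2, "twist": 0, "fingers": 10}
    - {"x": 0, "y": -9.8, "z": -0.6, "twist": 0, "fingers": 10}
    - {"x": 0, "y": -9.7, "z": -1, "twist": 0, "fingers": 10}
    - {"x": 0, "y": -9.7, "z": -1.4, "twist": 0, "fingers": 10}
    - {"x": 0, "y": -9.6, "z": -1.8, "twist": 0, "fingers": 10}
    - {"x": 0, "y": -9.5, "z": -2.2, "twist": 0, "fingers": 10}
    - {"x": 0, "y": 0, "z": 0, "twist": 0, "fingers": 10}

```text
clock: 3.77
tool_pos: [567.8, 191.7, 206.1]
eef_rot: [0.71, -0.703, 0.015, -0.015]
contact_force: [-1.7, -2.4, -2.9]
gripper_width: 0.293
```

```bash
python3 -c "
from h import *
grab('side','s2');grab('scene','c2')
p=cv2.imread('pics/s2.png')[120:260,230:400];q=cv2.imread('pics/c2.png')[120:260,250:420];cv2.imwrite('pics/s2c.png',cv2.resize(np.hstack([p,q]),None,fx=2.3,fy=2.3))";python3 arc.py 0.3 10
```

```text
r 228.26606239754634 ang 0.2642042630261189 n 7 [567.9 191.8 205.6] F [-2.2 -2.1  1.7] t 3.8667
[(-9.4, -2.8), (-9.3, -3.2), (-9.1, -3.5), (-9.0, -3.9), (-8.8, -4.3), (-8.6, -4.7), (-8.4, -5.1)]
```

View pics/s2c.png

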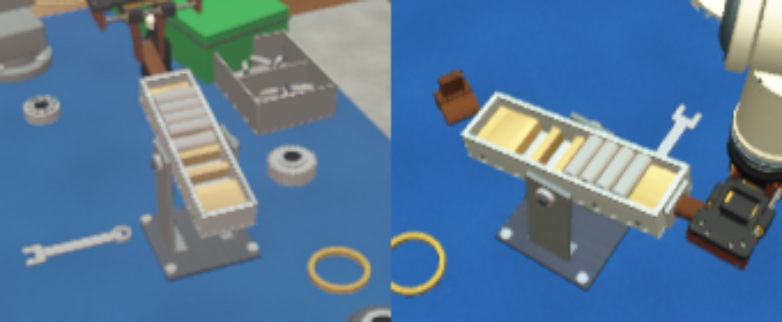

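The board follows, at roughly 0.31. The pins have packed towards the pockets, with the first in pocket 1. I'll continue past 25°.

Emit:
drive_tool:
  commands:
    - {"x": 0, "y": -9.4, "z": -2.8, "twist": 0, "fingers": 10}
    - {"x": 0, "y": -9.3, "z": -3.2, "twist": 0, "fingers": 10}
    - {"x": 0, "y": -9.1, "z": -3.5, "twist": 0, "fingers": 10}
    - {"x": 0, "y": -9, "z": -3.9, "twist": 0, "fingers": 10}
    - {"x": 0, "y": -8.8, "z": -4.3, "twist": 0, "fingers": 10}
    - {"x": 0, "y": -8.6, "z": -4.7, "twist": 0, "fingers": 10}
    - {"x": 0, "y": -8.4, "z": -5.1, "twist": 0, "fingers": 10}
    - {"x": 0, "y": 0, "z": 0, "twist": 0, "fingers": 10}

```text
clock: 4.53
tool_pos: [566.6, 161.4, 273.9]
eef_rot: [0.711, -0.703, 0.014, -0.015]
contact_force: [-1.1, -2.6, -2.4]
gripper_width: 0.295
```

Emit:
drive_tool:
  commands:
    - {"x": 0, "y": 0, "z": 0, "twist": 0, "fingers": 10}
    - {"x": 0, "y": 0, "z": 0, "twist": 0, "fingers": 10}
    - {"x": 0, "y": 0, "z": 0, "twist": 0, "fingers": 10}
    - {"x": 0, "y": 0, "z": 0, "twist": 0, "fingers": 10}

```text
clock: 4.87
tool_pos: [566.6, 160.7, 275.0]
eef_rot: [0.711, -0.703, 0.014, -0.016]
contact_force: [-0.0, -0.3, -3.6]
gripper_width: 0.291
```

```bash
python3 -c "
from h import *
grab('side','s3');grab('scene','c3')
p=cv2.imread('pics/s3.png')[120:260,230:400];q=cv2.imread('pics/c3.png')[120:260,250:420];cv2.imwrite('pics/s3c.png',cv2.resize(np.hstack([p,q]),None,fx=2.3,fy=2.3))";python3 arc.py -0.3 10
```

```text
r 229.00856295563463 ang 0.5980608427131451 n 7 [566.6 160.8 274.9] F [ 0.4 -1.2 -4.5] t 4.9667
[(8.2, 5.4), (8.4, 5.0), (8.7, 4.6), (8.8, 4.3), (9.0, 3.9), (9.2, 3.5), (9.3, 3.1)]
```

View pics/s3c.png

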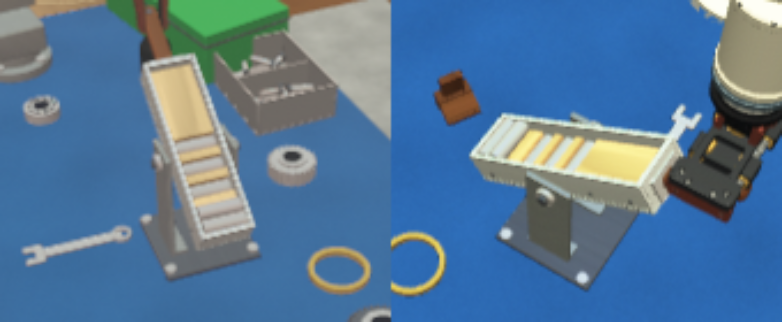

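```bash
python3 -c "
from h import *
p=cv2.imread('pics/s3.png')[140:230,285:345];q=cv2.imread('pics/c3.png')[165:215,280:350]
cv2.imwrite('pics/s3d.png',np.hstack([cv2.resize(p,(360,540),interpolation=2),cv2.resize(q,(440,540*1),interpolation=2)]))"
```

```text
(no output)
```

View pics/s3d.png

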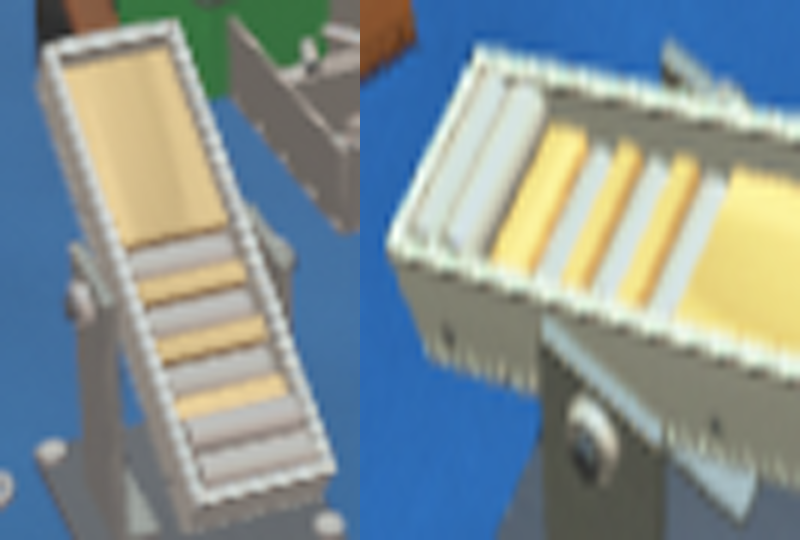

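All three pockets are full, and two pins lie in the run-out. Now I'll tip the board back past -25°.

```bash
python3 arc.py -1.07 13.5
```

```text
r 229.00856295563463 ang 0.5980608427131451 n 19 [566.6 160.8 274.9] F [ 0.4 -1.2 -4.5] t 4.9667
[(10.9, 7.0), (11.2, 6.3), (11.6, 5.7), (11.9, 5.0), (12.1, 4.4), (12.4, 3.7), (12.5, 3.0), (12.7, 2.3), (12.8, 1.5), (12.9, 0.8), (12.9, 0.1), (12.9, -0.6), (12.8, -1.4), (12.7, -2.1), (12.6, -2.8), (12.4, -3.5), (12.2, -4.2), (11.9, -4.9), (11.6, -5.5)]
```

Emit:
drive_tool:
  commands:
    - {"x": 0, "y": 10.9, "z": 7, "twist": 0, "fingers": 10}
    - {"x": 0, "y": 11.2, "z": 6.3, "twist": 0, "fingers": 10}
    - {"x": 0, "y": 11.6, "z": 5.7, "twist": 0, "fingers": 10}
    - {"x": 0, "y": 11.9, "z": 5, "twist": 0, "fingers": 10}
    - {"x": 0, "y": 12.1, "z": 4.4, "twist": 0, "fingers": 10}
    - {"x": 0, "y": 12.4, "z": 3.7, "twist": 0, "fingers": 10}
    - {"x": 0, "y": 12.5, "z": 3, "twist": 0, "fingers": 10}
    - {"x": 0, "y": 12.7, "z": 2.3, "twist": 0, "fingers": 10}

```text
clock: 5.63
tool_pos: [568.2, 194.1, 198.9]
eef_rot: [0.708, -0.706, 0.009, -0.026]
contact_force: [-3.5, -1.2, 6.8]
gripper_width: 0.299
```

```bash
python3 arc.py -0.62 13.5
```

```text
r 228.76030459251504 ang 0.23346442470914716 n 11 [568.2 194.1 198.9] F [-3.5 -1.2  6.8] t 5.6333
[(12.6, 2.6), (12.7, 1.9), (12.8, 1.2), (12.9, 0.5), (12.9, -0.3), (12.9, -1.0), (12.8, -1.7), (12.7, -2.4), (12.5, -3.1), (12.3, -3.8), (12.1, -4.5)]
```

Emit:
drive_tool:
  commands:
    - {"x": 0, "y": 12.6, "z": 2.6, "twist": 0, "fingers": 10}
    - {"x": 0, "y": 12.7, "z": 1.9, "twist": 0, "fingers": 10}
    - {"x": 0, "y": 12.8, "z": 1.2, "twist": 0, "fingers": 10}
    - {"x": 0, "y": 12.9, "z": 0.5, "twist": 0, "fingers": 10}
    - {"x": 0, "y": 12.9, "z": -0.3, "twist": 0, "fingers": 10}
    - {"x": 0, "y": 12.9, "z": -1, "twist": 0, "fingers": 10}
    - {"x": 0, "y": 12.8, "z": -1.7, "twist": 0, "fingers": 10}
    - {"x": 0, "y": 12.7, "z": -2.4, "twist": 0, "fingers": 10}

```text
clock: 6.3
tool_pos: [568.5, 197.1, 113.4]
eef_rot: [0.708, -0.706, 0.002, -0.028]
contact_force: [-5.3, 1.2, 5.7]
gripper_width: 0.303
```

```bash
python3 arc.py -0.32 13.5
```

```text
r 227.95088699076925 ang -0.143542216606648 n 6 [568.5 197.1 113.4] F [-5.3  1.2  5.7] t 6.3
[(12.0, -2.1), (11.9, -2.7), (11.7, -3.3), (11.5, -3.9), (11.3, -4.5), (11.0, -5.1)]
```

Emit:
drive_tool:
  commands:
    - {"x": 0, "y": 12, "z": -2.1, "twist": 0, "fingers": 10}
    - {"x": 0, "y": 12, "z": -2.7, "twist": 0, "fingers": 10}
    - {"x": 0, "y": 12, "z": -3.3, "twist": 0, "fingers": 10}
    - {"x": 0, "y": 11.7, "z": -3.9, "twist": 0, "fingers": 10}
    - {"x": 0, "y": 11.5, "z": -4.5, "twist": 0, "fingers": 10}
    - {"x": 0, "y": 11.3, "z": -5.1, "twist": 0, "fingers": 10}
    - {"x": 0, "y": 5, "z": -3, "twist": 0, "fingers": 10}
    - {"x": 0, "y": 0, "z": 0, "twist": 0, "fingers": 10}

```text
clock: 6.97
tool_pos: [567.6, 176.1, 47.4]
eef_rot: [0.709, -0.705, -0.002, -0.027]
contact_force: [2.5, -0.1, -5.5]
gripper_width: 0.296
```

Emit:
drive_tool:
  commands:
    - {"x": 0, "y": 0, "z": 0, "twist": 0, "fingers": 10}
    - {"x": 0, "y": 0, "z": 0, "twist": 0, "fingers": 10}
    - {"x": 0, "y": 0, "z": 0, "twist": 0, "fingers": 10}
    - {"x": 0, "y": 0, "z": 0, "twist": 0, "fingers": 10}
    - {"x": 0, "y": 0, "z": 0, "twist": 0, "fingers": 10}
    - {"x": 0, "y": 0, "z": 0, "twist": 0, "fingers": 10}

```text
clock: 7.47
tool_pos: [567.6, 176.1, 47.4]
eef_rot: [0.708, -0.706, -0.002, -0.027]
contact_force: [-0.5, 0.1, -3.0]
gripper_width: 0.296
```

```bash
python3 arc.py 0.3 10; cat > look.py <<'E'
from h import *
import sys
n=sys.argv[1]; grab('side','s'+n);grab('scene','c'+n)
p=cv2.imread('pics/s%s.png'%n)[130:240,280:350];q=cv2.imread('pics/c%s.png'%n)[140:240,270:400]
cv2.imwrite('pics/l%s.png'%n,np.hstack([cv2.resize(p,(320,500),interpolation=2),cv2.resize(q,(480,500*1),interpolation=2)]))
E
python3 look.py 4
```

```text
r 227.10089628815538 ang -0.44894451735765506 n 7 [567.6 176.1  47.4] F [-0.5  0.1 -3. ] t 7.4667
[(-8.9, 4.0), (-9.0, 3.7), (-9.2, 3.3), (-9.3, 2.9), (-9.4, 2.5), (-9.5, 2.1), (-9.6, 1.7)]
```

View pics/l4.png

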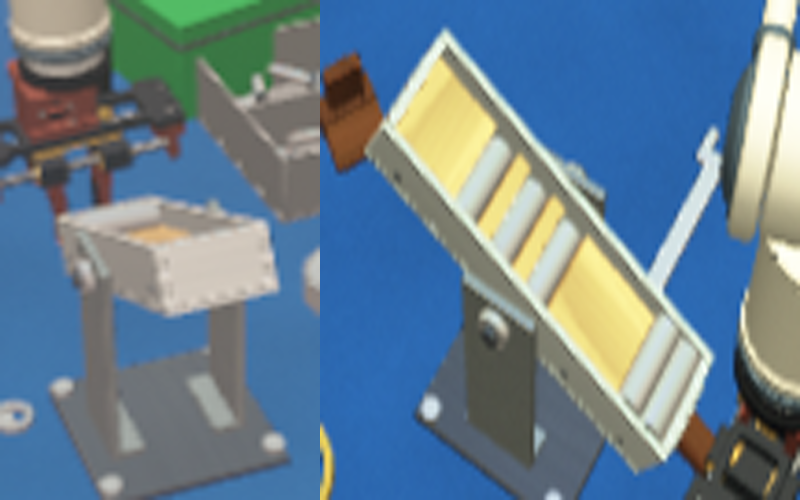

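Three pins are in the pockets and two are packed at the end wall, with the board at about -0.40. I'll raise it gently to tray ≈ 0.03, still tipped back, so that the chock can be placed almost flat.

```bash
python3 arc.py 0.437 9
```

```text
r 227.08832689039477 ang -0.44902937805172694 n 12 [567.6 176.1  47.4] F [ 0.5 -0.  -2.8] t 7.5667
[(-7.5, 3.5), (-7.6, 3.2), (-7.7, 2.9), (-7.8, 2.6), (-7.9, 2.3), (-8.0, 2.0), (-8.1, 1.7), (-8.1, 1.4), (-8.2, 1.1), (-8.2, 0.9), (-8.3, 0.6), (-8.3, 0.3)]
```

Emit:
drive_tool:
  commands:
    - {"x": 0, "y": -7.5, "z": 3.5, "twist": 0, "fingers": 10}
    - {"x": 0, "y": -7.6, "z": 3.2, "twist": 0, "fingers": 10}
    - {"x": 0, "y": -7.7, "z": 2.9, "twist": 0, "fingers": 10}
    - {"x": 0, "y": -7.8, "z": 2.6, "twist": 0, "fingers": 10}
    - {"x": 0, "y": -7.9, "z": 2.3, "twist": 0, "fingers": 10}
    - {"x": 0, "y": -8, "z": 2, "twist": 0, "fingers": 10}
    - {"x": 0, "y": -8, "z": 1.7, "twist": 0, "fingers": 10}
    - {"x": 0, "y": -5, "z": 1, "twist": 0, "fingers": 10}

```text
clock: 8.23
tool_pos: [568.4, 195.0, 101.3]
eef_rot: [0.708, -0.706, -0.001, -0.028]
contact_force: [4.3, -1.0, -7.9]
gripper_width: 0.296
```

```bash
python3 arc.py 0.1 6; python3 plan.py 568 199 140 -2.2
```

```text
r 227.93638900983478 ang -0.1973351398232537 n 4 [568.4 195.  101.3] F [ 4.3 -1.  -7.9] t 8.2333
[(-5.6, 1.0), (-5.6, 0.9), (-5.6, 0.8), (-5.7, 0.6)]
pos [568.4 195.  101.3] yaw -2.22 z [0.04 1.   0.  ] t 8.23 n 1 dyaw 0.0 w 0.296 F [ 4.3 -1.  -7.9] j6 0.32
[{"x": -0.5, "y": -38.7, "z": 4.0, "twist": -0.0}]
```

Emit:
drive_tool:
  commands:
    - {"x": 0, "y": -6, "z": 1, "twist": 0, "fingers": 10}
    - {"x": 0, "y": -6, "z": 0.9, "twist": 0, "fingers": 10}
    - {"x": 0, "y": -6, "z": 0.8, "twist": 0, "fingers": 10}
    - {"x": 0, "y": -6, "z": 0.6, "twist": 0, "fingers": 10}
    - {"x": 0, "y": -6, "z": 0.4, "twist": 0, "fingers": 10}
    - {"x": 0, "y": -4, "z": 0.3, "twist": 0, "fingers": 10}
    - {"x": 0, "y": -2, "z": 0.1, "twist": 0, "fingers": 10}
    - {"x": 0, "y": 0, "z": 0, "twist": 0, "fingers": 10}

```text
clock: 8.9
tool_pos: [568.5, 199.8, 136.9]
eef_rot: [0.708, -0.705, -0.001, -0.029]
contact_force: [2.5, 0.4, -4.7]
gripper_width: 0.301
```

```bash
python3 arc.py 0.1 6; python3 look.py 5
```

```text
r 228.49929138479885 ang -0.03983895897199412 n 4 [568.5 199.8 136.9] F [ 2.5  0.4 -4.7] t 8.9
[(-5.7, 0.2), (-5.7, 0.0), (-5.7, -0.1), (-5.7, -0.3)]
```

View pics/l5.png

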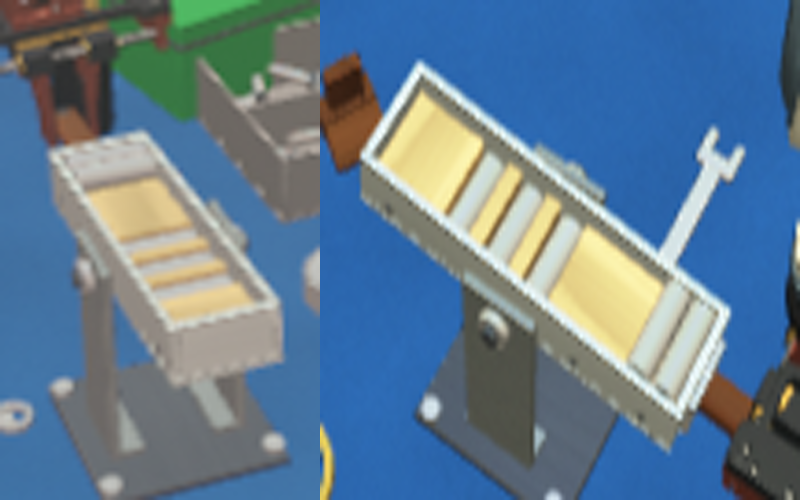

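The board sits at tray ≈ 0.007, with the pockets full and the pair still packed. I'll release the handle and go for the chock.

Emit:
drive_tool:
  commands:
    - {"x": 0, "y": 0, "z": 0, "twist": 0, "fingers": 70}
    - {"x": 0, "y": 0, "z": 0, "twist": 0, "fingers": 70}
    - {"x": 0, "y": 0, "z": 0, "twist": 0, "fingers": 70}
    - {"x": 0, "y": -10, "z": 0, "twist": 0, "fingers": 70}
    - {"x": 0, "y": -38, "z": 0, "twist": 0, "fingers": 70}
    - {"x": 0, "y": -38, "z": 0, "twist": 0, "fingers": 70}
    - {"x": 0, "y": -38, "z": 0, "twist": 0, "fingers": 70}
    - {"x": 0, "y": -38, "z": 0, "twist": 0, "fingers": 70}

```text
clock: 9.67
tool_pos: [557.3, 198.3, 300.1]
eef_rot: [-0.707, 0.707, -0.003, 0.024]
contact_force: [0.0, 0.4, 0.2]
gripper_width: 0.796
```

```bash
python3 look.py 6; python3 - <<'E'
from h import *
W=cloud('scene0').reshape(-1,3); 
m=(abs(W[:,0]-468)<45)&(abs(W[:,1]+280)<45)&(W[:,2]>57)
C=W[m]; c=C[:,:2].mean(0); u,s,v=np.linalg.svd(C[:,:2]-c); print(len(C),c,v)
# project model for pose optimisation with w1 depth
W1=cloud('w1').reshape(-1,3)
m=(abs(W1[:,0]-468)<60)&(abs(W1[:,1]+280)<60)&(W1[:,2]>3); D=W1[m]; print(len(D),D.min(0),D.max(0),D.mean(0))
F=D[D[:,2]>50]; 
c=F[:,:2].mean(0); u,s,v=np.linalg.svd(F[:,:2]-c); print(len(F),c,v,np.percentile((F[:,:2]-c)@v.T,[1,99],axis=0))
p=cv2.imread('pics/w1.png')[150:225,345:425]; cv2.imwrite('pics/w1c.png',cv2.resize(p,None,fx=7,fy=7,interpolation=2))
E
```

```text
bash:  1276 Killed                     python3 - <<'E'
from h import *
W=cloud('scene0').reshape(-1,3); 
m=(abs(W[:,0]-468)<45)&(abs(W[:,1]+280)<45)&(W[:,2]>57)
C=W[m]; c=C[:,:2].mean(0); u,s,v=np.linalg.svd(C[:,:2]-c); print(len(C),c,v)
# project model for pose optimisation with w1 depth
W1=cloud('w1').reshape(-1,3)
m=(abs(W1[:,0]-468)<60)&(abs(W1[:,1]+280)<60)&(W1[:,2]>3); D=W1[m]; print(len(D),D.min(0),D.max(0),D.mean(0))
F=D[D[:,2]>50]; 
c=F[:,:2].mean(0); u,s,v=np.linalg.svd(F[:,:2]-c); print(len(F),c,v,np.percentile((F[:,:2]-c)@v.T,[1,99],axis=0))
p=cv2.imread('pics/w1.png')[150:225,345:425]; cv2.imwrite('pics/w1c.png',cv2.resize(p,None,fx=7,fy=7,interpolation=2))
E
```

View pics/l6.png

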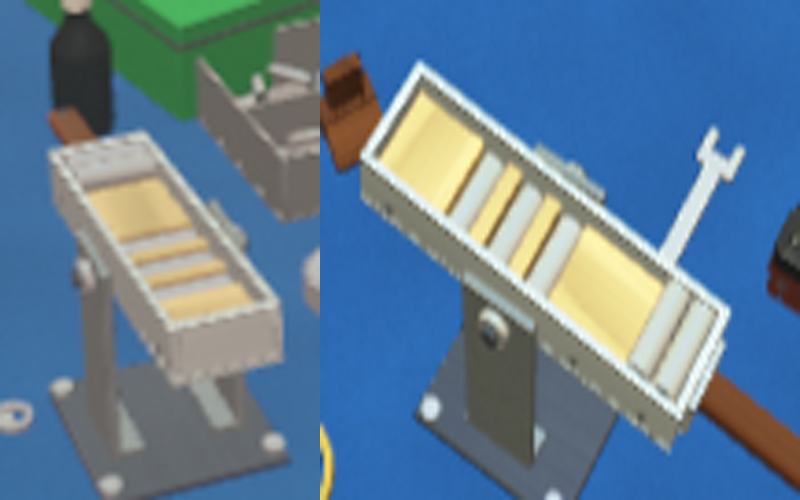

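The handle is free and the pins haven't moved. The killed script was a full-size SVD, which I'll fix.

```bash
python3 - <<'E'
from h import *
W1=cloud('w1'); s=W1[150:225,345:425].reshape(-1,3)
D=s[s[:,2]>5]; print(len(D),D.min(0),D.max(0))
F=D[D[:,2]>54]; c=F[:,:2].mean(0); u,S,v=np.linalg.svd(F[:,:2]-c,full_matrices=False); print(len(F),c,v,np.percentile((F[:,:2]-c)@v.T,[1,99],axis=0))
L=D[(D[:,2]<50)&(D[:,2]>8)]; print('low',L[:,:2].mean(0),np.array(cv2.minAreaRect(D[D[:,2]>6][:,:2].astype(np.float32)),dtype=object))
p=cv2.imread('pics/w1.png')[150:225,345:425]; cv2.imwrite('pics/w1c.png',cv2.resize(p,None,fx=7,fy=7,interpolation=2))
E
python3 plan.py 450 -150 290 -2.2 40 80
```

```text
1624 [ 435.05489042 -300.95177809    5.00757174] [ 504.62004861 -242.27908054   63.59310006]
336 [ 462.17438678 -286.86247156] [[ 0.83972701 -0.5430088 ]
 [-0.5430088  -0.83972701]] [[-16.27598085  -6.40438041]
 [ 17.56700266   7.34747928]]
low [ 468.50743952 -271.92613515] [(470.30810546875, -276.1541442871094)
 (50.295997619628906, 53.85450744628906) 57.72956466674805]
pos [559.  198.9 308.1] yaw -2.26 z [0.04 1.   0.  ] t 9.77 n 10 dyaw 0.1 w 0.794 F [ 0.5 -0.5  0.9] j6 0.33
[{"x": -9.5, "y": 1.8, "z": -35.3, "twist": -0.0, "fingers": 80.0}, {"x": -9.5, "y": 1.8, "z": -35.3, "twist": -0.0, "fingers": 80.0}, {"x": -9.5, "y": 1.8, "z": -35.3, "twist": -0.0, "fingers": 80.0}, {"x": -9.5, "y": 1.8, "z": -35.3, "twist": -0.0, "fingers": 80.0}, {"x": -9.5, "y": 1.8, "z": -35.3, "twist": -0.0, "fingers": 80.0}, {"x": -9.5, "y": 1.8, "z": -35.3, "twist": -0.0, "fingers": 80.0}, {"x": -9.5, "y": 1.8, "z": -35.3, "twist": -0.0, "fingers": 80.0}, {"x": -9.5, "y": 1.8, "z": -35.3, "twist": -0.0, "fingers": 80.0}]
```

View pics/w1c.png

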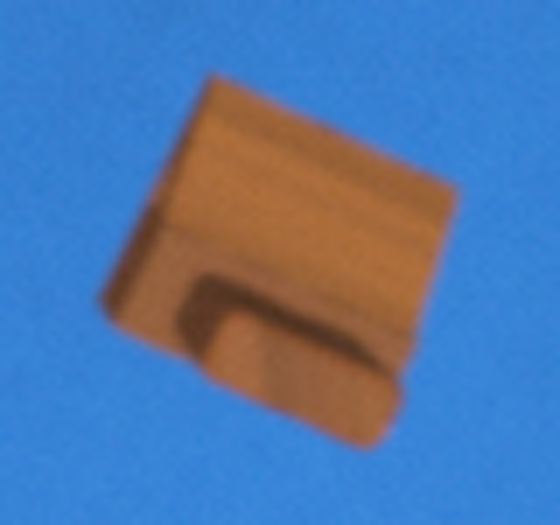

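The crop shows the chock clearly, fin at the lower right and toe towards the upper right. The fitted footprint is 50 x 54 mm, as it should be. The fin centre is about (462.5,-287.3) and the chock's x axis is at about -32.4°. I'll move over it.

```bash
python3 plan.py 462.5 -287.3 300 -32.4 38 75
```

```text
pos [559.  198.9 308.1] yaw -2.26 z [0.04 1.   0.  ] t 9.77 n 14 dyaw -30.1 w 0.794 F [ 0.5 -0.5  0.9] j6 0.33
[{"x": -5.5, "y": 0.6, "z": -35.0, "twist": 0.038, "fingers": 75.0}, {"x": -4.2, "y": 0.6, "z": -35.2, "twist": 0.038, "fingers": 75.0}, {"x": -2.9, "y": 0.6, "z": -35.3, "twist": 0.038, "fingers": 75.0}, {"x": -1.5, "y": 0.6, "z": -35.4, "twist": 0.038, "fingers": 75.0}, {"x": -0.2, "y": 0.6, "z": -35.4, "twist": 0.038, "fingers": 75.0}, {"x": 1.1, "y": 0.6, "z": -35.4, "twist": 0.038, "fingers": 75.0}, {"x": 2.4, "y": 0.6, "z": -35.3, "twist": 0.038, "fingers": 75.0}, {"x": 3.8, "y": 0.6, "z": -35.2, "twist": 0.038, "fingers": 75.0}]
```

Emit:
drive_tool:
  commands:
    - {"x": -5.5, "y": 0.6, "z": -35, "twist": 0.038, "fingers": 75}
    - {"x": -4.2, "y": 0.6, "z": -35.2, "twist": 0.038, "fingers": 75}
    - {"x": -2.9, "y": 0.6, "z": -35.3, "twist": 0.038, "fingers": 75}
    - {"x": -1.5, "y": 0.6, "z": -35.4, "twist": 0.038, "fingers": 75}
    - {"x": 0, "y": 0.6, "z": -35.4, "twist": 0.038, "fingers": 75}
    - {"x": 1, "y": 0.6, "z": -35.4, "twist": 0.038, "fingers": 75}
    - {"x": 2.4, "y": 0.6, "z": -35.3, "twist": 0.038, "fingers": 75}
    - {"x": 3.8, "y": 0.6, "z": -35.2, "twist": 0.038, "fingers": 75}

```text
clock: 10.43
tool_pos: [501.4, -82.0, 306.2]
eef_rot: [0.702, -0.691, 0.101, -0.14]
contact_force: [0.3, -0.4, -0.5]
gripper_width: 0.853
```

```bash
python3 plan.py 462.5 -287.3 200 -32.4 38 75
```

```text
pos [501.4 -82.  306.2] yaw -19.65 z [0.34 0.94 0.02] t 10.43 n 7 dyaw -12.7 w 0.853 F [ 0.3 -0.4 -0.5] j6 0.11
[{"x": 4.6, "y": 15.2, "z": -29.5, "twist": 0.032, "fingers": 75.0}, {"x": 5.6, "y": 15.2, "z": -29.3, "twist": 0.032, "fingers": 75.0}, {"x": 6.5, "y": 15.2, "z": -29.1, "twist": 0.032, "fingers": 75.0}, {"x": 7.4, "y": 15.2, "z": -28.9, "twist": 0.032, "fingers": 75.0}, {"x": 8.3, "y": 15.2, "z": -28.7, "twist": 0.032, "fingers": 75.0}, {"x": 9.2, "y": 15.2, "z": -28.4, "twist": 0.032, "fingers": 75.0}, {"x": 10.1, "y": 15.2, "z": -28.1, "twist": 0.032, "fingers": 75.0}]
```

Emit:
drive_tool:
  commands:
    - {"x": 4.6, "y": 2, "z": -29.5, "twist": 0.032, "fingers": 75}
    - {"x": 5.6, "y": 5, "z": -29.3, "twist": 0.032, "fingers": 75}
    - {"x": 6.5, "y": 10, "z": -29.1, "twist": 0.032, "fingers": 75}
    - {"x": 7.4, "y": 20, "z": -28.9, "twist": 0.032, "fingers": 75}
    - {"x": 8.3, "y": 23, "z": -28.7, "twist": 0.032, "fingers": 75}
    - {"x": 9.2, "y": 23, "z": -28.4, "twist": 0.032, "fingers": 75}
    - {"x": 4, "y": 10, "z": -10, "twist": 0.02, "fingers": 75}
    - {"x": 0, "y": 0, "z": 0, "twist": 0, "fingers": 75}

```text
clock: 11.1
tool_pos: [465.0, -282.7, 213.6]
eef_rot: [0.684, -0.671, 0.178, -0.223]
contact_force: [-1.0, 0.3, -0.4]
gripper_width: 0.856
```

```bash
python3 -c "
from h import *
grab('wrist','w7')";python3 plan.py 462.5 -287.3 110 -32.4 38 75; python3 -c "
from h import *
s=env.state();print(Rt(s).round(3))"
```

```text
pos [ 465.3 -281.8  214.6] yaw -32.91 z [0.54 0.84 0.04] t 11.15 n 3 dyaw 0.5 w 0.856 F [-0.5  0.3 -0.4] j6 -0.05
[{"x": 0.2, "y": 34.9, "z": -2.0, "twist": -0.003, "fingers": 75.0}, {"x": 0.2, "y": 34.9, "z": -2.0, "twist": -0.003, "fingers": 75.0}, {"x": 0.2, "y": 34.9, "z": -2.0, "twist": -0.003, "fingers": 75.0}]
[[ 0.838  0.067  0.541]
 [-0.542 -0.001  0.84 ]
 [ 0.057 -0.998  0.035]]
```

View pics/w7.png

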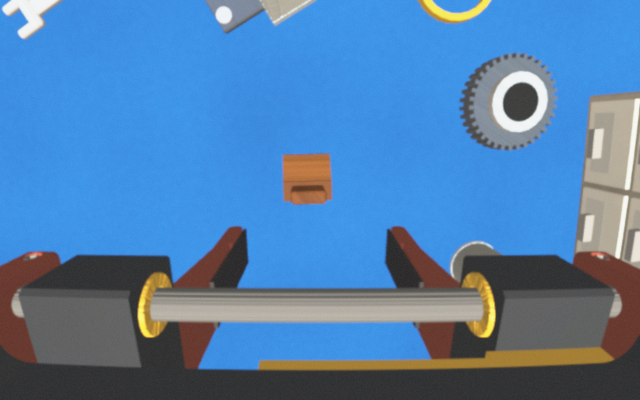

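```bash
python3 - <<'E'
from h import *
for q in ([0.6027,-0.6021,.3706,-.3697],[0.71,-0.702,0.049,-0.043],[0.71,-0.703,0.015,-0.014],[0.711,-0.703,0.014,-0.013],[0.71,-0.704,0.014,-0.017],[0.711,-0.703,0.014,-0.016],[0.708,-0.706,0.009,-0.026],[0.708,-0.705,-0.001,-0.029],[-0.707,0.707,-0.003,0.024],[0.702,-0.691,0.101,-0.14],[0.684,-0.671,0.178,-0.223]):
    print(Rt({'eef_rot':q})[:,1].round(3))
W=cloud('w7')[140:215,270:345].reshape(-1,3); D=W[W[:,2]>6]; print(D.min(0),D.max(0))
F=D[D[:,2]>55]; print('fin',F.mean(0)); print(cv2.minAreaRect(D[:,:2].astype(np.float32)), cv2.minAreaRect(F[:,:2].astype(np.float32)))
E
```

```text
[-0.001  0.001 -1.   ]
[-0.008  0.012 -1.   ]
[-0.001  0.01  -1.   ]
[-0.001  0.011 -1.   ]
[ 0.004  0.008 -1.   ]
[ 0.003  0.011 -1.   ]
[ 0.024  0.002 -1.   ]
[ 0.043  0.003 -0.999]
[ 0.03  -0.001 -1.   ]
[ 0.057  0.006 -0.998]
[ 0.066 -0.    -0.998]
[ 435.77614434 -311.02980296    6.08462469] [ 505.04372908 -242.85774795   63.63905888]
fin [ 463.6594143  -287.76237794   61.1061708 ]
((470.7557373046875, -276.4196472167969), (49.537559509277344, 53.93428421020508), 57.738380432128906) ((463.37908935546875, -288.3334655761719), (14.380326271057129, 35.70842742919922), 59.19072723388672)
```

The fin fits at (463.4,-288.2), yaw about -32°. The tool has picked up about 3.8° of tilt. Fast upward moves seem to reduce it, so I'll test that before grasping.

Emit:
drive_tool:
  commands:
    - {"x": 0, "y": -41, "z": 0, "twist": 0, "fingers": 75}
    - {"x": 0, "y": -41, "z": 0, "twist": 0, "fingers": 75}
    - {"x": 0, "y": -41, "z": 0, "twist": 0, "fingers": 75}
    - {"x": 0, "y": -20, "z": 0, "twist": 0, "fingers": 75}
    - {"x": 0, "y": 0, "z": 0, "twist": 0, "fingers": 75}

```text
clock: 11.57
tool_pos: [455.4, -272.8, 363.3]
eef_rot: [0.687, -0.671, 0.176, -0.217]
contact_force: [0.1, 0.7, 0.7]
gripper_width: 0.857
```

```bash
python3 -c "
from h import *
s=env.state();print(Rt(s).round(3))";python3 plan.py 463.4 -288.2 110 -32.0 38 75
```

```text
[[ 0.844  0.062  0.532]
 [-0.534  0.006  0.846]
 [ 0.05  -0.998  0.038]]
pos [ 455.4 -272.8  363.3] yaw -32.29 z [0.53 0.85 0.04] t 11.57 n 7 dyaw 0.3 w 0.857 F [0.1 0.7 0.7] j6 -0.05
[{"x": 2.1, "y": 36.2, "z": -1.2, "twist": -0.001, "fingers": 75.0}, {"x": 2.1, "y": 36.2, "z": -1.2, "twist": -0.001, "fingers": 75.0}, {"x": 2.1, "y": 36.2, "z": -1.2, "twist": -0.001, "fingers": 75.0}, {"x": 2.1, "y": 36.2, "z": -1.2, "twist": -0.001, "fingers": 75.0}, {"x": 2.1, "y": 36.2, "z": -1.3, "twist": -0.001, "fingers": 75.0}, {"x": 2.1, "y": 36.2, "z": -1.3, "twist": -0.001, "fingers": 75.0}, {"x": 2.1, "y": 36.2, "z": -1.3, "twist": -0.001, "fingers": 75.0}]
```

That barely helps (0.066 → 0.062), but it's small enough to tolerate. I'll make the planner use the full tool orientation and aim the grasp point.

```bash
cat > plan.py <<'E'
# plan.py X Y Z yaw step fingers : target of GRASP point (19 mm behind TCP)
from h import *
import sys,json
def plan(P,yaw,step,fing,nmax=8,tw=0.12):
    s=env.state(); R=Rt(s); p=np.array(s['tool_pos'])-19*R[:,1]
    a=np.arctan2(R[1,0],R[0,0]); d=(np.radians(yaw)-a+np.pi/2)%np.pi-np.pi/2
    D=np.array(P)-p; n=max(1,int(np.ceil(max(np.linalg.norm(D)/step,abs(d)/tw))))
    rows=[];R2=R.copy()
    for i in range(min(n,nmax)):
        v=R2.T@(D/n); rows.append([round(float(x),1) for x in v]+[round(float(-d/n),3)])
        R2=R2@Ro.from_rotvec([0,-d/n,0]).as_matrix()
    print('grasp',p.round(1),'yaw',np.degrees(a).round(2),'ydir',R[:,1].round(3),'t',round(s['clock'],2),'n',n,'w',round(s['gripper_width']*87.8,1),'F',np.round(s['contact_force'],1))
    for r in rows: print(r)
if __name__=='__main__':
    a=[float(x) for x in sys.argv[1:]]; plan(a[:3],a[3],a[4],a[5])
E
python3 plan.py 463.4 -288.2 100 -32.0 38 75
```

```text
grasp [ 454.2 -272.9  382.2] yaw -32.29 ydir [ 0.062  0.006 -0.998] t 11.57 n 8 w 75.3 F [0.1 0.7 0.7]
[0.2, 35.3, -2.4, -0.001]
[0.2, 35.3, -2.4, -0.001]
[0.2, 35.3, -2.4, -0.001]
[0.2, 35.3, -2.4, -0.001]
[0.2, 35.3, -2.4, -0.001]
[0.2, 35.3, -2.4, -0.001]
[0.2, 35.3, -2.4, -0.001]
[0.2, 35.3, -2.4, -0.001]
```

Emit:
drive_tool:
  commands:
    - {"x": 0.2, "y": 35, "z": -2.4, "twist": 0, "fingers": 75}
    - {"x": 0.2, "y": 35, "z": -2.4, "twist": 0, "fingers": 75}
    - {"x": 0.2, "y": 35, "z": -2.4, "twist": 0, "fingers": 75}
    - {"x": 0.2, "y": 35, "z": -2.4, "twist": 0, "fingers": 75}
    - {"x": 0.2, "y": 35, "z": -2.4, "twist": 0, "fingers": 75}
    - {"x": 0.2, "y": 35, "z": -2.4, "twist": 0, "fingers": 75}
    - {"x": 0.2, "y": 32, "z": -2.4, "twist": 0, "fingers": 75}
    - {"x": 0, "y": 0, "z": 0, "twist": 0, "fingers": 75}

```text
clock: 12.23
tool_pos: [472.0, -277.0, 122.0]
eef_rot: [0.687, -0.674, 0.16, -0.218]
contact_force: [-0.6, 1.2, -0.4]
gripper_width: 0.856
```

```bash
python3 plan.py 463.4 -288.2 51 -32.0 14 70
```

```text
grasp [ 470.4 -277.   140.9] yaw -31.18 ydir [ 0.084 -0.004 -0.996] t 12.23 n 7 w 75.1 F [-0.6  1.2 -0.4]
[-1.0, 12.7, -2.4, 0.002]
[-1.0, 12.7, -2.4, 0.002]
[-1.0, 12.7, -2.4, 0.002]
[-1.0, 12.7, -2.4, 0.002]
[-1.0, 12.7, -2.4, 0.002]
[-1.0, 12.7, -2.4, 0.002]
[-1.0, 12.7, -2.4, 0.002]
```

Emit:
drive_tool:
  commands:
    - {"x": -1, "y": 12.5, "z": -2.4, "twist": 0, "fingers": 75}
    - {"x": -1, "y": 12.5, "z": -2.4, "twist": 0, "fingers": 75}
    - {"x": -1, "y": 12.5, "z": -2.4, "twist": 0, "fingers": 75}
    - {"x": -1, "y": 12.5, "z": -2.4, "twist": 0, "fingers": 75}
    - {"x": -1, "y": 8, "z": -2.4, "twist": 0, "fingers": 75}
    - {"x": -1, "y": 5, "z": -2.4, "twist": 0, "fingers": 75}
    - {"x": 0, "y": 0, "z": 0, "twist": 0, "fingers": 75}

```text
clock: 12.82
tool_pos: [467.4, -283.7, 59.5]
eef_rot: [0.688, -0.675, 0.156, -0.218]
contact_force: [-0.8, -0.1, 0.2]
gripper_width: 0.852
```

```bash
python3 plan.py 463.4 -288.2 51 -32.0 10 70
```

```text
grasp [ 465.7 -283.6   78.4] yaw -30.78 ydir [ 0.09  -0.006 -0.996] t 12.82 n 3 w 74.8 F [-0.8 -0.1  0.2]
[-0.6, 9.0, -2.1, 0.007]
[-0.6, 9.0, -2.1, 0.007]
[-0.6, 9.0, -2.1, 0.007]
```

Emit:
drive_tool:
  commands:
    - {"x": 0, "y": -41, "z": 0, "twist": 0, "fingers": 75}
    - {"x": 0, "y": -41, "z": 0, "twist": 0, "fingers": 75}
    - {"x": 0, "y": -41, "z": 0, "twist": 0, "fingers": 75}
    - {"x": 0, "y": -41, "z": 0, "twist": 0, "fingers": 75}

```text
clock: 13.15
tool_pos: [448.4, -280.5, 216.4]
eef_rot: [0.691, -0.672, 0.163, -0.212]
contact_force: [-0.3, 0.1, 1.0]
gripper_width: 0.856
```

```bash
python3 plan.py 463.4 -288.2 51 -32.0 10 70
```

```text
grasp [ 447.  -280.6  235.4] yaw -30.84 ydir [ 0.073  0.007 -0.997] t 13.15 n 19 w 75.2 F [-0.3  0.1  1. ]
[0.4, 9.7, -0.3, 0.001]
[0.4, 9.7, -0.3, 0.001]
[0.4, 9.7, -0.3, 0.001]
[0.4, 9.7, -0.3, 0.001]
[0.4, 9.7, -0.3, 0.001]
[0.4, 9.7, -0.3, 0.001]
[0.4, 9.7, -0.3, 0.001]
[0.4, 9.7, -0.3, 0.001]
```

Tilt tracks position: it grows going down and falls going up. It should therefore shrink again at the higher placing point, so I'll proceed with the grasp.

Emit:
drive_tool:
  commands:
    - {"x": 0.8, "y": 33, "z": -1, "twist": 0, "fingers": 75}
    - {"x": 0.8, "y": 33, "z": -1, "twist": 0, "fingers": 75}
    - {"x": 0.8, "y": 33, "z": -1, "twist": 0, "fingers": 75}
    - {"x": 0.8, "y": 20, "z": -1, "twist": 0, "fingers": 75}
    - {"x": 0.8, "y": 10, "z": -1, "twist": 0, "fingers": 75}
    - {"x": 0, "y": 0, "z": 0, "twist": 0, "fingers": 75}

```text
clock: 13.65
tool_pos: [468.3, -294.6, 111.1]
eef_rot: [0.684, -0.677, 0.15, -0.226]
contact_force: [-0.8, -0.7, -0.6]
gripper_width: 0.852
```

```bash
python3 plan.py 463.4 -288.2 53 -32.0 10 70
```

```text
grasp [ 466.3 -294.3  129.9] yaw -30.94 ydir [ 0.107 -0.018 -0.994] t 13.65 n 8 w 74.8 F [-0.8 -0.7 -0.6]
[-1.7, 9.5, 0.1, 0.002]
[-1.7, 9.5, 0.1, 0.002]
[-1.7, 9.5, 0.1, 0.002]
[-1.7, 9.5, 0.1, 0.002]
[-1.7, 9.5, 0.1, 0.002]
[-1.7, 9.5, 0.1, 0.002]
[-1.7, 9.5, 0.1, 0.002]
[-1.7, 9.5, 0.1, 0.002]
```

Emit:
drive_tool:
  commands:
    - {"x": -1.7, "y": -41, "z": 0, "twist": 0, "fingers": 75}
    - {"x": -1.7, "y": -41, "z": 0, "twist": 0, "fingers": 75}
    - {"x": -1.7, "y": -35, "z": 0, "twist": 0, "fingers": 75}
    - {"x": -1.7, "y": -28, "z": 0, "twist": 0, "fingers": 75}
    - {"x": -1.7, "y": -21, "z": 0, "twist": 0, "fingers": 75}
    - {"x": -1.7, "y": -14, "z": 0, "twist": 0, "fingers": 75}
    - {"x": -1.7, "y": -8, "z": 0, "twist": 0, "fingers": 75}
    - {"x": 0, "y": -3, "z": 0, "twist": 0, "fingers": 75}

```text
clock: 14.32
tool_pos: [434.8, -284.1, 317.2]
eef_rot: [0.684, -0.678, 0.148, -0.228]
contact_force: [0.2, 0.5, -0.4]
gripper_width: 0.855
```

```bash
python3 plan.py 463.4 -288.2 53 -32.0 10 70
```

```text
grasp [ 432.6 -283.7  336. ] yaw -30.99 ydir [ 0.111 -0.022 -0.994] t 14.32 n 29 w 75.1 F [ 0.2  0.5 -0.4]
[-0.1, 9.8, 0.0, 0.001]
[-0.1, 9.8, 0.0, 0.001]
[-0.1, 9.8, 0.0, 0.001]
[-0.1, 9.8, 0.0, 0.001]
[-0.1, 9.8, 0.0, 0.001]
[-0.1, 9.8, 0.0, 0.001]
[-0.1, 9.8, 0.0, 0.001]
[-0.1, 9.8, 0.0, 0.001]
```

Emit:
drive_tool:
  commands:
    - {"x": 0, "y": 5, "z": 0, "twist": 0, "fingers": 75}
    - {"x": 0, "y": 10, "z": 0, "twist": 0, "fingers": 75}
    - {"x": 0, "y": 12, "z": 0, "twist": 0, "fingers": 75}
    - {"x": 0, "y": 12, "z": 0, "twist": 0, "fingers": 75}
    - {"x": 0, "y": 12, "z": 0, "twist": 0, "fingers": 75}
    - {"x": 0, "y": 12, "z": 0, "twist": 0, "fingers": 75}
    - {"x": 0, "y": 12, "z": 0, "twist": 0, "fingers": 75}
    - {"x": 0, "y": 12, "z": 0, "twist": 0, "fingers": 75}

```text
clock: 14.98
tool_pos: [443.7, -284.6, 215.0]
eef_rot: [0.685, -0.676, 0.151, -0.225]
contact_force: [-0.5, 0.7, -0.4]
gripper_width: 0.857
```

```bash
python3 plan.py 463.4 -288.2 53 -32.0 14 70
```

```text
grasp [ 441.8 -284.3  233.9] yaw -30.99 ydir [ 0.103 -0.015 -0.995] t 14.98 n 14 w 75.2 F [-0.5  0.7 -0.4]
[0.2, 13.0, 0.0, 0.001]
[0.2, 13.0, 0.0, 0.001]
[0.2, 13.0, 0.0, 0.001]
[0.2, 13.0, 0.0, 0.001]
[0.2, 13.0, 0.0, 0.001]
[0.2, 13.0, 0.0, 0.001]
[0.2, 13.0, 0.0, 0.001]
[0.2, 13.0, 0.0, 0.001]
```

Emit:
drive_tool:
  commands:
    - {"x": 0.2, "y": 13, "z": 0, "twist": 0, "fingers": 75}
    - {"x": 0.2, "y": 13, "z": 0, "twist": 0, "fingers": 75}
    - {"x": 0.2, "y": 13, "z": 0, "twist": 0, "fingers": 75}
    - {"x": 0.2, "y": 13, "z": 0, "twist": 0, "fingers": 75}
    - {"x": 0.2, "y": 13, "z": 0, "twist": 0, "fingers": 75}
    - {"x": 0.2, "y": 13, "z": 0, "twist": 0, "fingers": 75}
    - {"x": 0.2, "y": 13, "z": 0, "twist": 0, "fingers": 75}
    - {"x": 0.2, "y": 13, "z": 0, "twist": 0, "fingers": 75}

```text
clock: 15.65
tool_pos: [446.4, -278.2, 76.8]
eef_rot: [0.691, -0.672, 0.164, -0.212]
contact_force: [0.0, 0.5, 0.4]
gripper_width: 0.857
```

```bash
python3 plan.py 463.4 -288.2 53 -32.0 11 70
```

```text
grasp [ 445.  -278.3   95.8] yaw -30.94 ydir [ 0.074  0.007 -0.997] t 15.65 n 5 w 75.3 F [0.  0.5 0.4]
[3.7, 8.8, -0.2, 0.004]
[3.7, 8.8, -0.2, 0.004]
[3.7, 8.8, -0.2, 0.004]
[3.7, 8.8, -0.1, 0.004]
[3.7, 8.8, -0.1, 0.004]
```

Emit:
drive_tool:
  commands:
    - {"x": 4.5, "y": 9, "z": -1, "twist": 0.004, "fingers": 75}
    - {"x": 4.5, "y": 9, "z": -1, "twist": 0.004, "fingers": 75}
    - {"x": 4.5, "y": 9, "z": -1, "twist": 0.004, "fingers": 75}
    - {"x": 4, "y": 6, "z": -1, "twist": 0.004, "fingers": 75}
    - {"x": 1, "y": 2, "z": 0, "twist": 0, "fingers": 75}

```text
clock: 16.07
tool_pos: [458.8, -287.6, 27.6]
eef_rot: [0.691, -0.668, 0.175, -0.213]
contact_force: [0.1, -0.3, 0.1]
gripper_width: 0.852
```

```bash
python3 plan.py 463.4 -288.2 53 -32.0 11 70
```

```text
grasp [ 457.6 -287.9   46.5] yaw -31.93 ydir [ 0.06   0.018 -0.998] t 16.07 n 1 w 74.8 F [ 0.1 -0.3  0.1]
[5.3, -6.1, 3.1, 0.001]
```

Emit:
drive_tool:
  commands:
    - {"x": 3, "y": -4, "z": 1.5, "twist": 0, "fingers": 70}
    - {"x": 2.3, "y": -3, "z": 1.5, "twist": 0, "fingers": 70}
    - {"x": 0, "y": 0, "z": 0, "twist": 0, "fingers": 70}

```text
clock: 16.32
tool_pos: [465.3, -288.4, 35.1]
eef_rot: [0.691, -0.668, 0.176, -0.213]
contact_force: [0.2, -0.1, 0.5]
gripper_width: 0.797
```

```bash
python3 plan.py 463.4 -288.2 53 -32.0 11 70
```

```text
grasp [ 464.2 -288.8   54.1] yaw -31.96 ydir [ 0.059  0.018 -0.998] t 16.32 n 1 w 70.0 F [ 0.2 -0.1  0.5]
[-1.0, 1.0, 0.0, 0.001]
```

Aligned to within about 1 mm. I'll close on the fin.

Emit:
drive_tool:
  commands:
    - {"x": 0, "y": 1, "z": 0, "twist": 0, "fingers": 20}
    - {"x": 0, "y": 0, "z": 0, "twist": 0, "fingers": 20}
    - {"x": 0, "y": 0, "z": 0, "twist": 0, "fingers": 20}
    - {"x": 0, "y": 0, "z": 0, "twist": 0, "fingers": 20}
    - {"x": 0, "y": 0, "z": 0, "twist": 0, "fingers": 20}
    - {"x": 0, "y": 0, "z": 0, "twist": 0, "fingers": 20}

```text
clock: 16.82
tool_pos: [466.9, -289.4, 37.9]
eef_rot: [0.691, -0.668, 0.174, -0.214]
contact_force: [0.1, 0.6, -0.6]
gripper_width: 0.418
```

```bash
python3 plan.py 463.4 -288.2 53 -32.0 11 70; python3 -c "
from h import *
grab('wrist','w8')"
```

```text
grasp [ 465.7 -289.7   56.9] yaw -31.93 ydir [ 0.064  0.014 -0.998] t 16.82 n 1 w 36.7 F [ 0.1  0.6 -0.6]
[-2.9, 3.8, -0.1, 0.001]
```

View pics/w8.png

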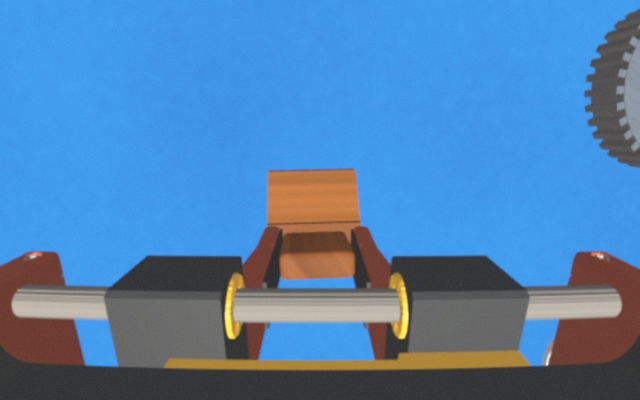

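The fin is held at 36.7 mm opening, with the chock square to the tool at (312,220). I'll lift it steadily.

Emit:
drive_tool:
  commands:
    - {"x": 0, "y": -6, "z": 0, "twist": 0, "fingers": 20}
    - {"x": 0, "y": -12, "z": 0, "twist": 0, "fingers": 20}
    - {"x": 0, "y": -18, "z": 0, "twist": 0, "fingers": 20}
    - {"x": 0, "y": -20, "z": 0, "twist": 0, "fingers": 20}
    - {"x": 0, "y": -20, "z": 0, "twist": 0, "fingers": 20}
    - {"x": 0, "y": -20, "z": 0, "twist": 0, "fingers": 20}
    - {"x": 0, "y": -20, "z": 0, "twist": 0, "fingers": 20}
    - {"x": 0, "y": -20, "z": 0, "twist": 0, "fingers": 20}

```text
clock: 17.53
tool_pos: [454.8, -289.3, 177.6]
eef_rot: [0.692, -0.667, 0.178, -0.211]
contact_force: [0.4, -0.8, -1.1]
gripper_width: 0.418
```

```bash
python3 plan.py 470 -200 300 -20 20 20; cat > board.py <<'E'
from h import *
import sys
from scipy.optimize import least_squares
f=sys.argv[1]; th=float(sys.argv[2])
W=cloud(f).reshape(-1,3); W=W[~np.isnan(W[:,0])]
B=W[(abs(W[:,0]-562)<60)&(W[:,1]>-180)&(W[:,1]<130)&(W[:,2]>150)&(W[:,2]<225)]
def up(th,y0): return (B[:,2]-165)*np.cos(th)-(B[:,1]-y0)*np.sin(th)
best=None
for t in np.arange(th-.05,th+.051,.005):
    u=up(t,-28.5); k=(abs(u-30)<3).sum()
    if best is None or k>best[0]: best=(k,t)
print('theta',best)
t=best[1]; u=up(t,-28.5); s=(B[:,1]+28.5)*np.cos(t)+(B[:,2]-165)*np.sin(t)
k=abs(u-30)<4; T=B[k]; S=s[k]; print('ext',np.percentile(S,[0.5,99.5]).round(1))
c=[]
for a in range(-120,130,15):
    q=T[(S>a)&(S<a+15),0]
    if len(q)>5: c.append((a+7.5,np.percentile(q,2),np.percentile(q,98)))
c=np.array(c); w=c[:,2]-c[:,1]; g=abs(w-80)<6; print(np.polyfit(c[g,0],c[g,1:].mean(1),1),w.round(0))
E
python3 board.py c6 -0.09
```

```text
grasp [ 453.7 -289.7  196.5] yaw -31.93 ydir [ 0.055  0.021 -0.998] t 17.53 n 7 w 36.7 F [ 0.4 -0.8 -1.1]
[-4.3, -14.4, 12.8, -0.03]
[-3.9, -14.4, 12.9, -0.03]
[-3.5, -14.4, 13.0, -0.03]
[-3.1, -14.4, 13.1, -0.03]
[-2.7, -14.4, 13.2, -0.03]
[-2.3, -14.4, 13.3, -0.03]
[-1.9, -14.4, 13.4, -0.03]
theta (np.int64(746), np.float64(-0.09499999999999997))
ext [-136.8  146.4]
[4.01640500e-02 5.60066625e+02] [80. 80. 80. 81. 79. 80. 80. 80. 78. 92. 79. 81. 79. 79. 77. 77. 78.]
```

The board fit is consistent: tilt -0.095 rad from level, rail width 80 mm and length extents -137 to 146 mm. I'll continue.

Emit:
drive_tool:
  commands:
    - {"x": -2, "y": -18, "z": 4, "twist": -0.03, "fingers": 20}
    - {"x": -3, "y": -18, "z": 8, "twist": -0.03, "fingers": 20}
    - {"x": -3.5, "y": -18, "z": 13, "twist": -0.03, "fingers": 20}
    - {"x": -3, "y": -16, "z": 16, "twist": -0.03, "fingers": 20}
    - {"x": -2.7, "y": -14, "z": 18, "twist": -0.03, "fingers": 20}
    - {"x": -2.3, "y": -12, "z": 20, "twist": -0.03, "fingers": 20}
    - {"x": -1.9, "y": -6, "z": 20, "twist": -0.03, "fingers": 20}
    - {"x": 0, "y": -3, "z": 20, "twist": -0.03, "fingers": 20}

```text
clock: 18.2
tool_pos: [479.2, -174.0, 306.6]
eef_rot: [0.706, -0.69, 0.087, -0.133]
contact_force: [0.5, -0.5, -0.8]
gripper_width: 0.414
```

```bash
python3 plan.py 562.5 10 300 -2.2 22 20
```

```text
grasp [ 477.9 -174.2  325.5] yaw -18.02 ydir [ 0.067  0.012 -0.998] t 18.2 n 10 w 36.3 F [ 0.5 -0.5 -0.8]
[2.2, 3.3, 20.0, -0.028]
[2.7, 3.3, 20.0, -0.028]
[3.3, 3.3, 19.9, -0.028]
[3.8, 3.3, 19.8, -0.028]
[4.4, 3.3, 19.7, -0.028]
[4.9, 3.3, 19.5, -0.028]
[5.5, 3.3, 19.4, -0.028]
[6.0, 3.3, 19.2, -0.028]
```

Emit:
drive_tool:
  commands:
    - {"x": 3, "y": 0, "z": 20, "twist": -0.028, "fingers": 20}
    - {"x": 3.5, "y": 0, "z": 20, "twist": -0.028, "fingers": 20}
    - {"x": 4, "y": 1, "z": 20, "twist": -0.028, "fingers": 20}
    - {"x": 4.5, "y": 2, "z": 20, "twist": -0.028, "fingers": 20}
    - {"x": 5, "y": 2, "z": 20, "twist": -0.028, "fingers": 20}
    - {"x": 5.5, "y": 2, "z": 19.5, "twist": -0.028, "fingers": 20}
    - {"x": 6, "y": 3, "z": 19.5, "twist": -0.028, "fingers": 20}
    - {"x": 6.5, "y": 3, "z": 19, "twist": -0.028, "fingers": 20}

```text
clock: 18.87
tool_pos: [550.5, -19.0, 314.3]
eef_rot: [0.71, -0.702, -0.001, -0.057]
contact_force: [0.2, 0.0, -1.3]
gripper_width: 0.415
```

```bash
python3 plan.py 562.5 27 285 -2.2 15 20
```

```text
grasp [548.9 -19.1 333.2] yaw -4.53 ydir [ 0.082  0.008 -0.997] t 18.87 n 5 w 36.5 F [ 0.2  0.  -1.3]
[1.2, 9.9, 9.3, -0.008]
[1.3, 9.9, 9.3, -0.008]
[1.3, 9.9, 9.2, -0.008]
[1.4, 9.9, 9.2, -0.008]
[1.5, 9.9, 9.2, -0.008]
```

Emit:
drive_tool:
  commands:
    - {"x": 1, "y": 8, "z": 12, "twist": -0.008, "fingers": 20}
    - {"x": 1, "y": 9, "z": 10, "twist": -0.008, "fingers": 20}
    - {"x": 1, "y": 9, "z": 8, "twist": -0.008, "fingers": 20}
    - {"x": 1, "y": 9, "z": 6, "twist": -0.008, "fingers": 20}
    - {"x": 1, "y": 9, "z": 4, "twist": -0.008, "fingers": 20}
    - {"x": 0, "y": 4, "z": 0, "twist": 0, "fingers": 20}

```text
clock: 19.37
tool_pos: [562.8, 26.7, 268.2]
eef_rot: [0.71, -0.703, -0.02, -0.041]
contact_force: [-0.3, -0.6, -0.8]
gripper_width: 0.415
```

```bash
python3 look.py 9; python3 -c "
from h import *
grab('wrist','w9')"; python3 plan.py 562.5 27 228 -2.2 10 20
```

```text
grasp [561.1  25.6 288.3] yaw -1.85 ydir [ 0.087  0.008 -0.996] t 19.52 n 7 w 36.3 F [ 0.1  0.4 -0.6]
[-0.6, 8.6, 0.1, 0.001]
[-0.6, 8.6, 0.1, 0.001]
[-0.6, 8.6, 0.1, 0.001]
[-0.6, 8.6, 0.1, 0.001]
[-0.6, 8.6, 0.1, 0.001]
[-0.6, 8.6, 0.1, 0.001]
[-0.6, 8.6, 0.1, 0.001]
```

View pics/w9.png

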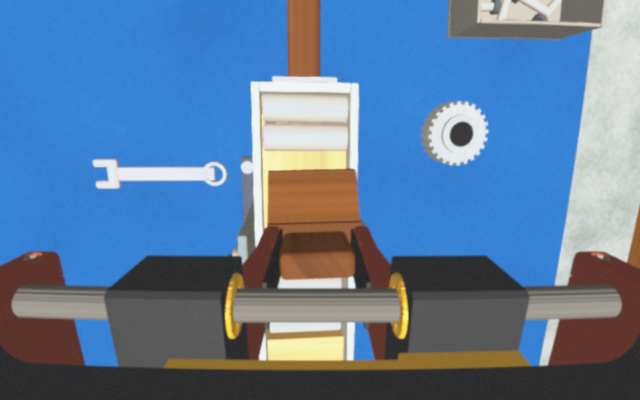

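View pics/l9.png

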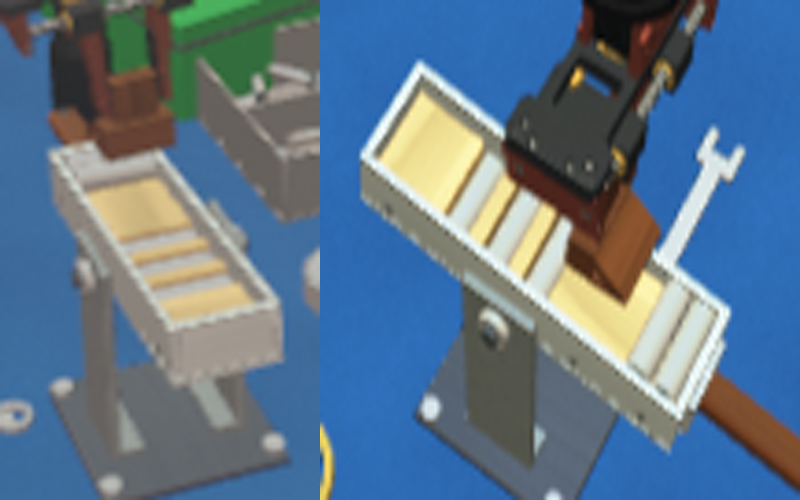

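The wrist view shows the chock between the rails, short of the pins at rows 95–150. I'll measure its real pose in the grip.

```bash
cat > ck.py <<'E'
from h import *
import sys
f=sys.argv[1]; r=[int(x) for x in sys.argv[2:6]]
W=cloud(f); p=np.load('pics/%s.npz'%f)['p'].astype(int)
sub=W[r[0]:r[1],r[2]:r[3]].reshape(-1,3); 
c=sub.mean(0); u,S,v=np.linalg.svd(sub-c,full_matrices=False); n=v[2]*np.sign(v[2][2]); print('ramp c',c.round(1),'n',n.round(3),'rms',(S[2]/np.sqrt(len(sub))).round(2),'pitch(ideal .524)',np.arctan2(n[1],n[2]).round(3),'roll',np.arctan2(n[0],n[2]).round(3))
E
python3 ck.py w9 175 215 276 350
python3 - <<'E'
from h import *
W=cloud('w9')
for v in (166,168,170,172,174,180,200,215): print(v,[W[v,u].round(0).tolist() for u in (272,290,312,335,350)])
for u in range(258,280,2): print(u,W[185,u].round(0),W[215,u].round(0))
for u in range(346,366,2): print(u,W[185,u].round(0))
E
```

```text
166 [[537.0, 56.0, 166.0], [552.0, 55.0, 167.0], [570.0, 54.0, 166.0], [589.0, 54.0, 166.0], [598.0, 56.0, 186.0]]
168 [[537.0, 54.0, 166.0], [551.0, 54.0, 168.0], [570.0, 53.0, 167.0], [589.0, 52.0, 168.0], [598.0, 55.0, 185.0]]
170 [[540.0, 62.0, 230.0], [551.0, 62.0, 232.0], [565.0, 62.0, 236.0], [579.0, 61.0, 235.0], [588.0, 61.0, 235.0]]
172 [[540.0, 62.0, 234.0], [551.0, 61.0, 235.0], [565.0, 61.0, 234.0], [579.0, 61.0, 237.0], [588.0, 60.0, 236.0]]
174 [[540.0, 61.0, 234.0], [551.0, 60.0, 236.0], [565.0, 60.0, 237.0], [579.0, 59.0, 238.0], [588.0, 59.0, 238.0]]
180 [[540.0, 58.0, 239.0], [551.0, 57.0, 238.0], [564.0, 56.0, 238.0], [578.0, 56.0, 239.0], [588.0, 56.0, 240.0]]
200 [[540.0, 47.0, 245.0], [551.0, 47.0, 246.0], [563.0, 46.0, 246.0], [577.0, 45.0, 246.0], [586.0, 45.0, 247.0]]
215 [[540.0, 39.0, 250.0], [550.0, 39.0, 250.0], [563.0, 38.0, 250.0], [576.0, 38.0, 251.0], [585.0, 37.0, 252.0]]
258 [526.  45. 186.] [525.  22. 190.]
260 [528.  45. 188.] [527.  22. 190.]
262 [529.  43. 180.] [528.  21. 189.]
264 [529.  41. 168.] [528.  16. 170.]
266 [531.  41. 168.] [530.  
[... 331 characters left out ...]
  53. 242.]
356 [591.  53. 242.]
358 [644.   1.   0.]
360 [647.   1.   0.]
362 [650.   1.  -0.]
364 [652.   1.  -0.]Traceback (most recent call last):
  File "ck.py", line 6, in <module>
    c=sub.mean(0); u,S,v=np.linalg.svd(sub-c,full_matrices=False); n=v[2]*np.sign(v[2][2]); print('ramp c',c.round(1),'n',n.round(3),'rms',(S[2]/np.sqrt(len(sub))).round(2),'pitch(ideal .524)',np.arctan2(n[1],n[2]).round(3),'roll',np.arctan2(n[0],n[2]).round(3))
                         ~~~~~~~~~~~~~^^^^^^^^^^^^^^^^^^^^^^^^^^^
    u, s, vh = gufunc(a, signature=signature)
               ~~~~~~^^^^^^^^^^^^^^^^^^^^^^^^
    raise LinAlgError("SVD did not converge")
numpy.linalg.LinAlgError: SVD did not converge
```

```bash
python3 plan.py 560.6 28.1 233 -2.2 7 20
```

```text
grasp [561.1  25.6 288.3] yaw -1.85 ydir [ 0.087  0.008 -0.996] t 19.52 n 8 w 36.3 F [ 0.1  0.4 -0.6]
[-0.7, 6.9, 0.2, 0.001]
[-0.7, 6.9, 0.2, 0.001]
[-0.7, 6.9, 0.2, 0.001]
[-0.7, 6.9, 0.2, 0.001]
[-0.7, 6.9, 0.2, 0.001]
[-0.7, 6.9, 0.2, 0.001]
[-0.7, 6.9, 0.2, 0.001]
[-0.7, 6.9, 0.2, 0.001]
```

Emit:
drive_tool:
  commands:
    - {"x": -0.7, "y": 6.9, "z": 0.2, "twist": 0, "fingers": 20}
    - {"x": -0.7, "y": 6.9, "z": 0.2, "twist": 0, "fingers": 20}
    - {"x": -0.7, "y": 6.9, "z": 0.2, "twist": 0, "fingers": 20}
    - {"x": -0.7, "y": 6.9, "z": 0.2, "twist": 0, "fingers": 20}
    - {"x": -0.7, "y": 6.9, "z": 0.2, "twist": 0, "fingers": 20}
    - {"x": -0.7, "y": 5, "z": 0.2, "twist": 0, "fingers": 20}

```text
clock: 20.02
tool_pos: [562.7, 25.2, 229.0]
eef_rot: [0.709, -0.703, -0.02, -0.045]
contact_force: [0.4, 0.1, -1.1]
gripper_width: 0.417
```

```bash
python3 plan.py 560.6 28.1 233 -2.2 7 20
```

```text
grasp [560.9  25.1 247.9] yaw -2.07 ydir [ 0.092  0.007 -0.996] t 20.02 n 3 w 36.6 F [ 0.4  0.1 -1.1]
[-0.6, 4.9, 1.0, 0.001]
[-0.6, 4.9, 1.0, 0.001]
[-0.6, 4.9, 1.0, 0.001]
```

Emit:
drive_tool:
  commands:
    - {"x": -0.6, "y": 4.5, "z": 1.3, "twist": 0, "fingers": 20}
    - {"x": -0.6, "y": 4, "z": 1.3, "twist": 0, "fingers": 20}
    - {"x": -0.6, "y": 3, "z": 1, "twist": 0, "fingers": 20}

```text
clock: 20.27
tool_pos: [561.5, 29.1, 214.8]
eef_rot: [0.709, -0.703, -0.019, -0.044]
contact_force: [0.5, 0.8, -1.9]
gripper_width: 0.414
```

```bash
python3 -c "
from h import *
grab('wrist','w10')
W=cloud('w10')
for v in range(160,215,4): print(v,[W[v,u].round(0).tolist() for u in (280,312,345)])
print([(u,W[190,u].round(0).tolist()) for u in list(range(256,284,3))+list(range(345,372,3))])
p=cv2.imread('pics/w10.png')[80:290,220:400]; cv2.imwrite('pics/w10c.png',cv2.resize(p,None,fx=3,fy=2.8))
"; python3 plan.py 560.6 28.1 233 -2.2 7 20; python3 look.py 10
```

```text
160 [[545.0, 72.0, 183.0], [564.0, 71.0, 182.0], [584.0, 71.0, 183.0]]
164 [[545.0, 69.0, 178.0], [564.0, 69.0, 179.0], [588.0, 65.0, 165.0]]
168 [[544.0, 65.0, 166.0], [565.0, 64.0, 165.0], [587.0, 63.0, 165.0]]
172 [[545.0, 65.0, 180.0], [564.0, 64.0, 181.0], [584.0, 63.0, 182.0]]
176 [[544.0, 63.0, 183.0], [564.0, 62.0, 183.0], [584.0, 61.0, 184.0]]
180 [[544.0, 61.0, 184.0], [564.0, 60.0, 186.0], [583.0, 59.0, 187.0]]
184 [[544.0, 58.0, 186.0], [563.0, 58.0, 187.0], [583.0, 57.0, 188.0]]
188 [[544.0, 56.0, 188.0], [563.0, 55.0, 187.0], [583.0, 55.0, 189.0]]
192 [[544.0, 54.0, 188.0], [nan, nan, nan], [583.0, 52.0, 191.0]]
196 [[544.0, 52.0, 190.0], [563.0, 51.0, 191.0], [582.0, 50.0, 192.0]]
200 [[544.0, 50.0, 191.0], [563.0, 49.0, 192.0], [582.0, 48.0, 194.0]]
204 [[544.0, 48.0, 193.0], [562.0, 47.0, 193.0], [582.0, 46.0, 194.0]]
208 [[544.0, 45.0, 193.0], [562.0, 45.0, 195.0], [582.0, 44.0, 196.0]]
212 [[543.0, 44.0, 195.0], [562.0, 43.0, 197.0], [581.0, 42.0, 197.0]]
[(256, [529.0, 55.0, 182.0]), (259, [530.0, 51.0, 166.0]), (262, [532.0, 51.0, 167.0]), (265, [534.0, 51.0, 168.0]), (268, [537.0, 55.0, 186.0]), (271, [539.0, 56.0, 188.0]), (274, [540.0, 55.0, 187.0]), (277, [542.0, 55.0, 188.0]), (280, [544.0, 55.0, 188.0]), (283, [546.0, 55.0, 188.0]), (345, [583.0, 53.0, 189.0]), (348, [585.0, 54.0, 191.0]), (351, [587.0, 53.0, 190.0]), (354, [589.0, 53.0, 189.0]), (357, [590.0, 53.0, 190.0]), (360, [597.0, 48.0, 169.0]), (363, [597.0, 50.0, 176.0]), (366, [597.0, 51.0, 184.0]), (369, [598.0, 52.0, 187.0])]
grasp [559.6  29.2 233. ] yaw -2.08 ydir [ 0.089  0.007 -0.996] t 20.32 n 1 w 36.6 F [-1.   0.4 -2.2]
[1.1, 0.0, -1.0, 0.002]
```

View pics/w10c.png

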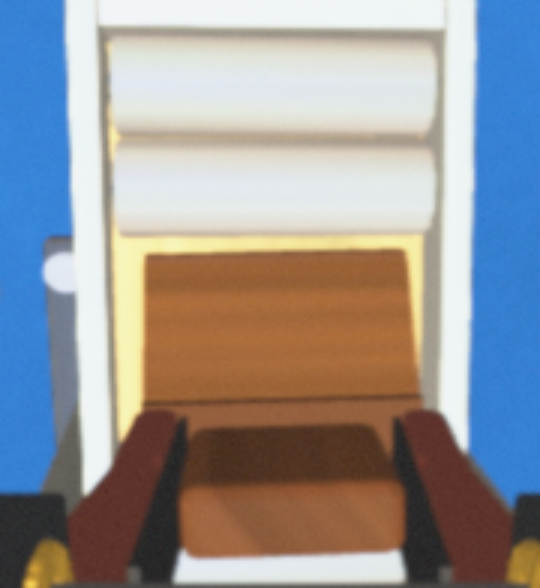

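View pics/l10.png

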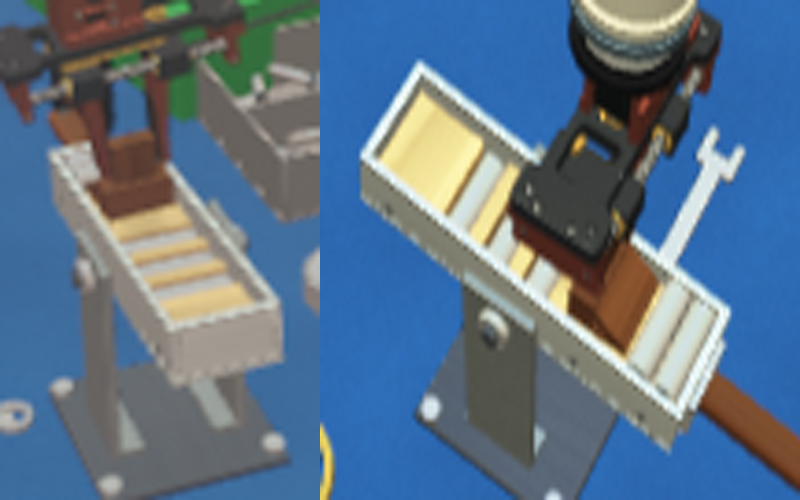

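The chock is centred between the rails (537–591 mm). Its toe is at s ≈ 92.6 mm, about 6 mm above the deck and a few mm short of the pins. I'll lower the last few mm and release.

Emit:
drive_tool:
  commands:
    - {"x": -0.2, "y": 2.5, "z": 0, "twist": 0, "fingers": 20}
    - {"x": -0.2, "y": 2.5, "z": 0, "twist": 0, "fingers": 20}
    - {"x": 0, "y": 0, "z": 0, "twist": 0, "fingers": 20}

```text
clock: 20.67
tool_pos: [562.1, 29.2, 211.2]
eef_rot: [0.709, -0.703, -0.02, -0.045]
contact_force: [-0.7, 1.0, -2.1]
gripper_width: 0.417
```

```bash
python3 -c "
from h import *
grab('wrist','w11')
W=cloud('w11')
for v in range(160,215,4): print(v,[W[v,u].round(0).tolist() for u in (280,312,345)])
"; python3 plan.py 560.6 28.1 233 -2.2 7 20
```

```text
160 [[546.0, 73.0, 183.0], [565.0, 72.0, 184.0], [585.0, 71.0, 182.0]]
164 [[546.0, 70.0, 180.0], [565.0, 69.0, 179.0], [585.0, 68.0, 180.0]]
168 [[545.0, 66.0, 166.0], [566.0, 65.0, 166.0], [587.0, 64.0, 166.0]]
172 [[545.0, 65.0, 176.0], [565.0, 64.0, 178.0], [585.0, 63.0, 179.0]]
176 [[545.0, 63.0, 179.0], [564.0, 62.0, 182.0], [584.0, 61.0, 183.0]]
180 [[545.0, 61.0, 180.0], [564.0, 60.0, 182.0], [584.0, 59.0, 184.0]]
184 [[545.0, 58.0, 182.0], [564.0, 58.0, 183.0], [584.0, 57.0, 184.0]]
188 [[545.0, 56.0, 183.0], [564.0, 55.0, 184.0], [584.0, 54.0, 184.0]]
192 [[545.0, 54.0, 186.0], [564.0, 53.0, 185.0], [583.0, 53.0, 187.0]]
196 [[545.0, 52.0, 185.0], [563.0, 51.0, 188.0], [583.0, 51.0, 189.0]]
200 [[544.0, 50.0, 188.0], [563.0, 49.0, 189.0], [583.0, 48.0, 190.0]]
204 [[544.0, 48.0, 188.0], [563.0, 47.0, 190.0], [582.0, 46.0, 192.0]]
208 [[544.0, 46.0, 190.0], [563.0, 45.0, 192.0], [582.0, 44.0, 193.0]]
212 [[544.0, 44.0, 191.0], [563.0, 43.0, 192.0], [582.0, 42.0, 194.0]]
grasp [560.4  29.1 230.3] yaw -2.07 ydir [ 0.093  0.007 -0.996] t 20.72 n 1 w 36.0 F [ 0.   0.3 -1.3]
[0.5, -2.7, -0.9, 0.002]
```

Emit:
drive_tool:
  commands:
    - {"x": -0.2, "y": 2.5, "z": 0, "twist": 0, "fingers": 20}
    - {"x": -0.2, "y": 2, "z": 0, "twist": 0, "fingers": 20}

```text
clock: 20.88
tool_pos: [562.7, 29.4, 208.3]
eef_rot: [0.709, -0.703, -0.021, -0.046]
contact_force: [-2.8, 1.8, 7.0]
gripper_width: 0.416
```

Contact with the deck at 7 N. I'll release and withdraw upward.

Emit:
drive_tool:
  commands:
    - {"x": 0, "y": 0, "z": 0, "twist": 0, "fingers": 58}
    - {"x": 0, "y": 0, "z": 0, "twist": 0, "fingers": 58}
    - {"x": 0, "y": 0, "z": 0, "twist": 0, "fingers": 58}
    - {"x": 0, "y": -5, "z": 0, "twist": 0, "fingers": 58}
    - {"x": 0, "y": -12, "z": 0, "twist": 0, "fingers": 58}
    - {"x": 0, "y": -20, "z": 0, "twist": 0, "fingers": 58}
    - {"x": 0, "y": -25, "z": 0, "twist": 0, "fingers": 58}
    - {"x": 0, "y": -20, "z": 0, "twist": 0, "fingers": 58}

```text
clock: 21.55
tool_pos: [553.0, 28.5, 290.0]
eef_rot: [0.709, -0.703, -0.018, -0.043]
contact_force: [1.0, 0.2, 1.1]
gripper_width: 0.662
```

```bash
python3 -c "
from h import *
s=env.state();print(s['tool_pos'],s['clock'])
grab('wrist','w12')
"; python3 look.py 12
```

```text
[552.95614321  28.52343337 289.97685143] 21.55
```

View pics/w12.png

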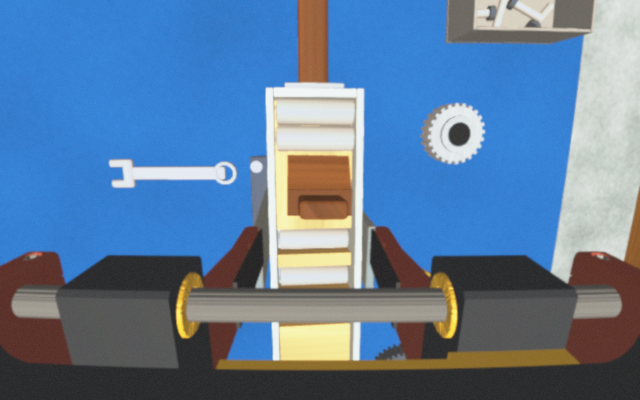

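View pics/l12.png

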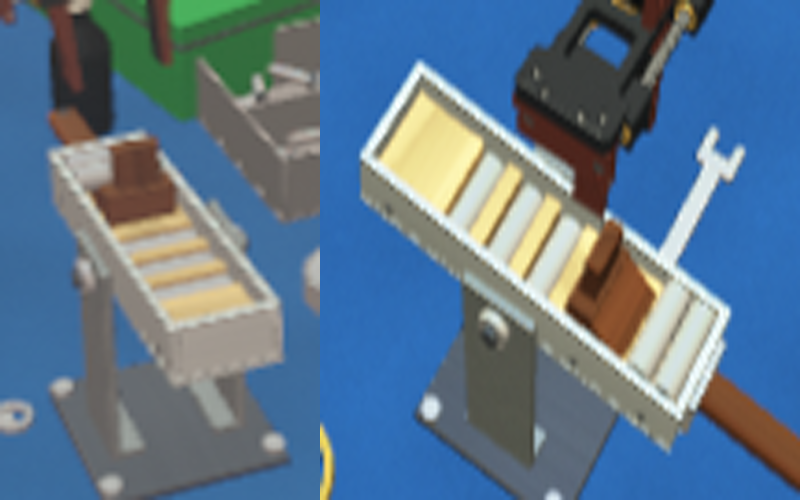

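The chock stands in the lane behind the pins, with three pins in the pockets. Now to measure its position in deck coordinates.

```bash
python3 - <<'E'
from h import *
th=-0.095; x0,y0=560.1,-28.5; yw=.040
W=cloud('w12'); Q=W-np.array([x0,y0,165])
c,s=np.cos(yw),np.sin(yw)
X=Q[...,0]*c-Q[...,1]*s; Y=Q[...,0]*s+Q[...,1]*c
S=Y*np.cos(th)+Q[...,2]*np.sin(th); N=-Y*np.sin(th)+Q[...,2]*np.cos(th)-10
for v in range(90,225,5): print(v,'u320 s,n',S[v,320].round(1),N[v,320].round(1),'| u300',S[v,300].round(1),N[v,300].round(1),'| u343',S[v,343].round(1),N[v,343].round(1))
for v in (165,175,185): print(v,[(u,X[v,u].round(1).item(),N[v,u].round(0).item()) for u in list(range(264,296,3))+list(range(344,368,2))])
m=np.zeros(S.shape,bool); m[150:200,280:356]=1
t=m&(N>4)&(N<10)&(S<99); print('toe max s',np.percentile(S[t],[50,90,99]) if t.any() else None)
E
```

```text
90 u320 s,n 144.3 18.6 | u300 143.9 19.3 | u343 144.4 19.3
95 u320 s,n 140.4 18.1 | u300 140.1 18.9 | u343 140.6 18.5
100 u320 s,n 136.8 15.9 | u300 136.5 16.5 | u343 137.0 15.6
105 u320 s,n 132.3 19.3 | u300 132.0 20.3 | u343 132.3 20.3
110 u320 s,n 128.1 21.3 | u300 127.9 21.5 | u343 128.3 20.4
115 u320 s,n 124.2 20.1 | u300 124.3 18.4 | u343 124.4 19.9
120 u320 s,n 120.5 17.0 | u300 120.5 16.9 | u343 120.6 17.0
125 u320 s,n 116.9 11.1 | u300 116.7 12.9 | u343 117.3 7.3
130 u320 s,n 112.2 20.1 | u300 112.3 18.8 | u343 112.3 19.6
135 u320 s,n 108.2 19.4 | u300 108.2 20.6 | u343 108.1 21.7
140 u320 s,n 104.1 21.1 | u300 104.1 20.9 | u343 104.1 20.4
145 u320 s,n 100.1 19.1 | u300 100.1 19.1 | u343 100.1 18.9
150 u320 s,n 96.0 13.5 | u300 96.1 13.2 | u343 96.0 13.1
155 u320 s,n 91.7 6.4 | u300 91.8 5.3 | u343 91.5 0.2
160 u320 s,n 87.5 8.7 | u300 87.6 8.0 | u343 87.3 7.1
165 u320 s,n 83.3 11.3 | u300 83.4 11.4 | u343 83.2 11.6
170 u320 s,n 79.1 13.4 | u300 79.3 13.7 | u343 78.9 13.0
175 u320 s,n 75.0 15.4 | u300 75.3 16.7 | u343 74.9 15.8
180 u320 s,n 71.0 18.3 | u300 71.3 19.3 | u343 
[... 1188 characters left out ...]
 (348, 28.0, 16.0), (350, 29.9, 15.0), (352, 34.1, 2.0), (354, 33.8, 12.0), (356, 34.1, 19.0), (358, 35.8, 20.0), (360, 37.8, 18.0), (362, 39.3, 19.0), (364, 86.4, -171.0), (366, 89.3, -170.0)]
185 [(264, -56.3, -160.0), (267, -52.3, -161.0), (270, -38.1, 19.0), (273, -35.6, 19.0), (276, -33.9, -0.0), (279, -31.2, -0.0), (282, -28.5, 1.0), (285, -25.9, -1.0), (288, -23.2, 21.0), (291, -20.7, 21.0), (294, -18.2, 21.0), (344, 23.9, 20.0), (346, 25.6, 20.0), (348, 26.9, 22.0), (350, 28.9, 20.0), (352, 34.2, 2.0), (354, 34.3, 11.0), (356, 34.2, 20.0), (358, 36.3, 18.0), (360, 37.7, 19.0), (362, 39.4, 19.0), (364, 87.1, -172.0), (366, 89.6, -170.0)]
toe max s [88.31857093 91.64541236 93.580836  ]
```

Measured in the deck frame:
- **Toe:** s ≈ 92–93 mm, against a window of 88–102.
- **Fin:** s ≈ 54 mm.
- **Lateral:** about +3 mm, limit 9.
- **Seating:** the ramp runs from 6 mm to 26 mm above the deck, so the chock is flat.
- **Pins:** the pair's centres are at about 107 and 129 mm, packed against the end wall.
- **Tray:** about 0.005.

The gripper is clear of everything, so I'm handing in.

```bash
python3 -c "
from h import *
print(env.sign_off())"
```

```text
the job is handed in; nothing more can be done
None
```

The job is handed in at about 22 s of the 58 s allowed. My last checks put everything within the limits, but the hand-in reported no verdict.

I lifted the board by its handle until each pocket held a pin. I then tipped it back to about -0.40 rad, so that the two surplus pins rolled to the channel's end wall. After that I raised it gently to about 0.005 rad, still tipped back, and stood the chock in the lane behind the pair.

| Last check (after letting go) | Measured | Limit |
|---|---|---|
| Pockets | all three pins visible in their pockets | one in each |
| Surplus pin centres | about 107 and 129 mm | 96 to 135 mm |
| Chock toe along the lane | about 92–93 mm | 88 to 102 mm |
| Chock fin along the lane | about 54 mm | 44 to 68 mm |
| Chock off mid-lane | about +3 mm | 9 mm |
| Board tilt (joint) | about 0.005 rad | below 0.08 rad |

The chock sits flat, and the gripper was well clear of the board at hand-in. The bystanders I could see had not moved, though I did not measure them again at the end.

- **Tool tilt:** the tool drifted up to about 0.1 rad off vertical during the moves. It did no harm, but is the likely reason the chock ended up 3 mm off centre.
- **First move:** it was refused because the rows lacked a finger value.

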